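Load the soak-test station

ROBOT

A 6-joint arm with a two-finger parallel gripper is mounted at the origin on the work surface. World frame = base frame: x ahead of the robot, y to its left, z up, the work surface at z = 0. Lengths are in m, angles in rad, forces in N, time in s.
With the tool pointing down it reaches from about 0.225 to 0.875 m from the base axis. Payload 3.4 kg.
Tool frame: the origin (TCP) lies midway between the tips of the shut fingers; the grasp point (between the pads) lies behind it (manip.grip_point_offset is the z of the grasp point in the tool frame, in m); z points along the fingers, x is the direction in which the jaws open and shut, and the axes are right-handed (so a half turn about z gives the same grasp; the last joint's range is limited). The gripper opens to 85 mm and grips with 20 to 120 N. Pads are 22 mm wide; open, the fingers measure 114 mm over their backs; the gripper's body (76 mm by 85 mm) begins 54 mm behind the grasp point. The pads swing forward as they close: fully open they stand 13 mm farther back than shut.
Start: joints at [-1.372, 0.276, 1.505, -0, 1.361, -0.121], TCP at [0.181, -0.546, 0.231] pointing down, gripper open.
Joint ranges: [-2.89, 2.89], [-0.75, 2.08], [0.22, 2.7], [-1.18, 4.32], [0.11, 2.71], [-2.7, 2.7]. Speed limits (rad/s): [2.57, 2.57, 3.14, 3.14, 3.14, 3.14].

INTERFACE

Orientations are given as a unit quaternion [w, x, y, z].
In Python, from rig import manip, eyes, recognise, regions_of, mark_of gives the robot as it stands.
- The arm moves only by the shell command python3 -m inch 'ROWS' [FORCE]. ROWS is JSON, a list of rows, each a list of 5 numbers: the gripper command: -1 is shut, 1 is fully open, values between are in proportion, then the shift along the tool's x, y, z in mm, then the turn about the tool's z in degrees. A call has 1 to 20 rows; each row shifts and turns the pose as measured when the row begins, along the tool's axes as they then stand; what a row does not reach is not made up. A row lasts 1/12 s, in which the tool goes at most 41.7 mm and 7.16 degrees, less where a joint would pass 70% of its speed; a pose out of reach is approached as far as the arm can. A call with a gripper value outside its range is refused whole. The fingers move at their own pace and stop on an object; FORCE is the grip in N (left out, the last holds). Time passes only in rows, so rows that do not move let the fingers close. It gives the time, the measured TCP pose, the force and the opening at its end, in the units of the state.
- manip.get_state(): the state, without advancing time (a new reading comes with each control period).
- eyes.get_image(name): name is "side" or "top" or "wrist"; returns a dict with "frame" (420x560x3 uint8, red, green, blue), "K" (3x3 intrinsics, pixels), "rvec" (rotation vector, rad) and "tvec" (3), from world to camera coordinates, as OpenCV has them; the wrist camera has in their place "mount" (4x4, takes a point from camera to tool coordinates, whose origin is the TCP and whose axes are the tool frame's). Camera axes: x right, y down, z forward; pixel columns grow to the right and rows downward; lengths in m; the calibration is good to about 2 mm. A picture is of the moment at which its call begins: read the wrist's pose just before it. There is no depth.
- manip.sign_off(): hands the job in, once; it reports no verdict.
Trained networks look in a picture, given as the dict that the camera call returned (one of the last four; its "shot" number tells which), for a name from the list of things; names that differ only in an ending like _2 or _b are one class to them, and where a whole thing is asked for, a point or a joint stands for the part that bears it (a point fixed in the world has none). Each returns a list of dicts, best first, with "confidence" (0 to 1); they miss things now and then, are a little off and sometimes report something else, mostly with a low value. They report only what shows in the picture. A call takes as long as a camera call. They do not tell look-alikes from the thing itself.
- recognise(picture, target): "bbox" ([left, top, width, height] in pixels, round what is visible of it).
- regions_of(picture, target): "mask" (420x560 bool, what is visible of it) and "bbox" ([left, top, width, height] in pixels, round what is visible of it).
- mark_of(picture, target): "point" ([row, column] in pixels: a listed point, or the origin of a listed thing).
The state is a dict: "clock": time; "qpos": joint angles; "qd": joint speeds; "effort": joint torques, N m; "position": TCP position; "ee_rot": TCP orientation; "contact_force": force on the tool from outside, world axes, zero at the start; "moment": the same for the moment, N m; "width": finger opening in m.
Only numpy, scipy, OpenCV 4.12 (cv2) and the standard library are available. Lean on these libraries where they do the work, as an engineer would, in place of code of your own. Each camera call takes 0.05 s, during which the arm holds its last target.

TASK

Get the soak-test station ready: put the screwdriver left on the vent deck and the wrench left on the black pad into the grey tool tray, stand every power module upright on the vent deck on one of its short thin edges, and stand every coil upright on the black pad with its label facing the reader's window. Once everything is in place and let go, press the start button beside the pad all the way down; leave the other things on the bench where they are.

Things in the scene. Friction and masses are not known exactly. Their poses are not given: they have to be found in the camera images.
- deck: vent deck: fixed slotted aluminium plate, 120 (its x) x 270 (its y) x 10 mm thick, flat on the bench. Origin: middle of its far long edge, at bench level; x points away from the robot, so the plate spans x -120..0 and y -135..135 mm; its top is at z = 10 mm
- reader: label reader: fixed cream block 60 x 200 x 48 mm high, dark window in its front face, black rubber pad (92 x 200 x 6 mm) on the bench before it. Origin: foot of the middle of the window face, at bench level; -x points out of the window. The pad spans x -98..-6, y -100..100 mm, top at z 6 mm. A plinth with the start button is beside the pad at x -52, y -128 mm
- start (a joint): push button of the reader (26 mm across, on the plinth beside the pad), pressed downwards: 0 up, 0.006 m fully down, about 5 N
- start_top (a point): centre of the top of the button when up
- tray: fixed open grey tool tray, outside 260 (x) x 130 (y) x 22 mm high, walls and floor 4 mm; origin under its centre, at bench level
- driver: screwdriver 200 mm long with an orange handle (99 mm long, 25 mm thick, its middle at x -50 mm), lying across the deck; x runs along it from the handle (-x) to the blade (+x)
- driver_grip (a point): a point on the axis of the screwdriver's handle, 40 mm from the body origin towards the handle end, 13 mm above what it lies on
- driver_tip (a point): tip of the screwdriver's blade
- wrench: flat steel wrench lying on the pad at the start: 170 mm long, shank 17 mm wide (from x -74 to 66) and 7 mm thick, jaws 38 mm wide at +x, ring end of about 24 mm at -x. Origin: on the underside, about the middle of its length; x runs along it towards the jaws
- wrench_tip (a point): between the wrench's jaws, 80 mm from the body origin, 4 mm above the underside
- mod_a: power module: dark steel block 80 (x) x 50 (y) x 26 mm (z), 200 g, lying flat at the start, with ribs and three brass terminals on its upper face. Origin: centre of the face it lies on at the start; z out through the ribbed face. May be absent
- mod_b: power module: dark steel block 80 (x) x 50 (y) x 26 mm (z), 200 g, lying flat at the start, with ribs and three brass terminals on its upper face. Origin: centre of the face it lies on at the start; z out through the ribbed face. May be absent
- mod_c: power module: dark steel block 80 (x) x 50 (y) x 26 mm (z), 200 g, lying flat at the start, with ribs and three brass terminals on its upper face. Origin: centre of the face it lies on at the start; z out through the ribbed face. May be absent
- coil_a: wound coil: upright cylinder, diameter 50, height 64 mm, 250 g, copper winding between black flanges, with a white paper label on one side that runs over onto the top face. Origin: centre of its underside; z up along its axis, x towards the label
- coil_a_mark (a point): middle of the coil's label, 25 mm from the axis, 32 mm above the underside
- coil_b: wound coil: upright cylinder, diameter 50, height 64 mm, 250 g, copper winding between black flanges, with a white paper label on one side that runs over onto the top face. Origin: centre of its underside; z up along its axis, x towards the label
- coil_b_mark (a point): middle of the coil's label, 25 mm from the axis, 32 mm above the underside
- tape: bystander: black tape roll, diameter 56, height 20 mm; origin: centre of its underside
- mug: bystander: white mug, diameter 76, height 90 mm; origin: centre of its underside
- meter: bystander: yellow hand meter lying flat, 150 x 75 x 35 mm; origin: centre of its underside
- phone: bystander: black phone lying flat, 150 x 73 x 9 mm; origin: centre of its underside
There are look-alikes about, which are no part of the job. Leave any green, purple or turquoise look-alike of the mod_a alone.

How it is judged:
On the way, in this order (a step that is already met when the one before it is completed fails the run):
1. the screwdriver and the wrench are in the tray, every module present stands on the deck and every coil present stands on the pad with its label to the window, all let go (angle between the x axis of each of mod_a, mod_b, mod_c and the z axis of deck, either way round below 0.1 rad and x of mod_a in the frame of deck between -0.12 and 0 m and y of mod_a in the frame of deck between -0.125 and 0.125 m and z of mod_a in the frame of deck between 0.044 and 0.056 m and linear speed of each of mod_a, mod_b, mod_c, coil_a, coil_b, driver, wrench below 0.03 m/s and x of mod_b in the frame of deck between -0.12 and 0 m and y of mod_b in the frame of deck between -0.125 and 0.125 m and z of mod_b in the frame of deck between 0.044 and 0.056 m and x of mod_c in the frame of deck between -0.12 and 0 m and y of mod_c in the frame of deck between -0.125 and 0.125 m and z of mod_c in the frame of deck between 0.044 and 0.056 m and angle between each of coil_a, coil_b's own z axis and vertical below 0.1 rad and angle between the x axis of each of coil_a, coil_b and the x axis of reader, either way round below 0.35 rad and x of each of coil_a_mark, coil_b_mark in the frame of reader above -0.0535 m and x of coil_a in the frame of reader between -0.075 and -0.031 m and y of coil_a in the frame of reader between -0.085 and 0.085 m and z of coil_a in the frame of reader between 0.002 and 0.011 m and x of coil_b in the frame of reader between -0.075 and -0.031 m and y of coil_b in the frame of reader between -0.085 and 0.085 m and z of coil_b in the frame of reader between 0.002 and 0.011 m and x of driver_grip in the frame of tray between -0.13 and 0.13 m and y of driver_grip in the frame of tray between -0.065 and 0.065 m and z of driver_grip in the frame of tray between 0 and 0.032 m and x of driver_tip in the frame of tray between -0.13 and 0.13 m and y of driver_tip in the frame of tray between -0.065 and 0.065 m and z of driver_tip in the frame of tray between 0 and 0.032 m and x of wrench in the frame of tray between -0.13 and 0.13 m and y of wrench in the frame of tray between -0.065 and 0.065 m and z of wrench in the frame of tray between -0.002 and 0.032 m and x of wrench_tip in the frame of tray between -0.13 and 0.13 m and y of wrench_tip in the frame of tray between -0.065 and 0.065 m and z of wrench_tip in the frame of tray between -0.002 and 0.032 m and contact force between the fingers and mod_a below 0.05 N and contact force between the fingers and mod_b below 0.05 N and contact force between the fingers and mod_c below 0.05 N and contact force between the fingers and coil_a below 0.05 N and contact force between the fingers and coil_b below 0.05 N and contact force between the fingers and driver below 0.05 N and contact force between the fingers and wrench below 0.05 N), for 0.2 s.
2. the start button is pressed down (value of joint start above 0.0045 m), for 0.05 s.
At the end, for the whole second after the job is handed in: All present modules stand on a short edge on the deck (within 0.1 rad), all present coils upright on the pad (axis 31-75 mm before the window, within 85 mm of its middle), labels to the window within 0.35 rad, both tools in the tray, the button up again, all at rest (angle between the x axis of each of mod_a, mod_b, mod_c and the z axis of deck, either way round below 0.1 rad and x of mod_a in the frame of deck between -0.12 and 0 m and y of mod_a in the frame of deck between -0.125 and 0.125 m and z of mod_a in the frame of deck between 0.044 and 0.056 m and linear speed of each of mod_a, mod_b, mod_c, coil_a, coil_b, driver, wrench below 0.03 m/s and x of mod_b in the frame of deck between -0.12 and 0 m and y of mod_b in the frame of deck between -0.125 and 0.125 m and z of mod_b in the frame of deck between 0.044 and 0.056 m and x of mod_c in the frame of deck between -0.12 and 0 m and y of mod_c in the frame of deck between -0.125 and 0.125 m and z of mod_c in the frame of deck between 0.044 and 0.056 m and angle between each of coil_a, coil_b's own z axis and vertical below 0.1 rad and angle between the x axis of each of coil_a, coil_b and the x axis of reader, either way round below 0.35 rad and x of each of coil_a_mark, coil_b_mark in the frame of reader above -0.0535 m and x of coil_a in the frame of reader between -0.075 and -0.031 m and y of coil_a in the frame of reader between -0.085 and 0.085 m and z of coil_a in the frame of reader between 0.002 and 0.011 m and x of coil_b in the frame of reader between -0.075 and -0.031 m and y of coil_b in the frame of reader between -0.085 and 0.085 m and z of coil_b in the frame of reader between 0.002 and 0.011 m and x of driver_grip in the frame of tray between -0.13 and 0.13 m and y of driver_grip in the frame of tray between -0.065 and 0.065 m and z of driver_grip in the frame of tray between 0 and 0.032 m and x of driver_tip in the frame of tray between -0.13 and 0.13 m and y of driver_tip in the frame of tray between -0.065 and 0.065 m and z of driver_tip in the frame of tray between 0 and 0.032 m and x of wrench in the frame of tray between -0.13 and 0.13 m and y of wrench in the frame of tray between -0.065 and 0.065 m and z of wrench in the frame of tray between -0.002 and 0.032 m and x of wrench_tip in the frame of tray between -0.13 and 0.13 m and y of wrench_tip in the frame of tray between -0.065 and 0.065 m and z of wrench_tip in the frame of tray between -0.002 and 0.032 m and value of joint start below 0.002 m); the robot touches nothing.
It fails at once if a bystander is moved more than 20 mm (distance of any of tape, mug, meter, phone from where it was at the start of the episode above 0.02 m).
Of mod_a, mod_b, mod_c only 2 to 3 are there at a start; the rules pass over those that are not, and their reading is None.
At some moment in a run one of mod_a, mod_b, mod_c, driver, wrench may be knocked a few centimetres aside while the robot is not near it.
It also fails if it takes over 210 s, if anything falls off the work surface, if the arm or the gripper's body presses on something with over 40 N, if the wrist force passes 120 N, or if a joint passes its speed limit or range.

## Working session

There is one attempt and no reset: what is moved stays moved. The work goes in short steps, Python scripts to look and compute and a shell command to move; the robot and the scene stay as the last step left them, time stands still between calls to the robot, and variables do not carry over. Pictures are saved under pics/ and viewed, and the job is handed in when it is done.

```bash
ls; mkdir -p pics; python3 - <<'E'
from rig import manip, eyes
import cv2
print(manip.get_state(), manip.grip_point_offset)
for n in ("side","top","wrist"):
    p=eyes.get_image(n); cv2.imwrite(f"pics/{n}0.png",p["frame"][:,:,::-1])
    print(n,{k:v for k,v in p.items() if k!="frame"})
E
```

```text
pics
{'clock': 0.0, 'qpos': array([-1.37197939e+00,  2.76615564e-01,  1.50614109e+00,  4.59045657e-06,
        1.36071408e+00, -1.20955999e-01]), 'qd': array([-5.51437640e-05, -1.12361144e-04,  1.43586782e-03, -4.88748068e-04,
        1.71504841e-03, -1.60805001e-03]), 'effort': array([-2.87611965e-04, -4.16775727e+01, -2.45802748e+01, -3.75722848e-04,
        1.09257977e-02, -1.04295486e-05]), 'position': array([ 0.1806657 , -0.54531559,  0.23042482]), 'ee_rot': array([-6.39302770e-04,  8.10662982e-01, -5.85512296e-01, -6.87817970e-04]), 'contact_force': array([-0.34629916, -0.83833972, -0.17120017]), 'moment': array([-0.00361593,  0.007593  , -0.0369455 ]), 'width': 0.08522868913480657} -0.0187
side {'K': array([[430.50546402,   0.        , 283.57217698],
       [  0.        , 430.50546402, 211.80178617],
       [  0.        ,   0.        ,   1.        ]]), 'rvec': array([ 0.06425139, -2.91804851,  1.09096622]), 'tvec': array([0.48779308, 0.07596379, 1.20992802]), 'shot': 1}
top {'K': array([[438.23887878,   0.        , 274.21269091],
       [  0.        , 438.23887878, 207.13135026],
       [  0.        ,   0.        ,   1.        ]]), 'rvec': array([ 2.18993621, -2.18653663,  0.10061954]), 'tvec': array([-0.04302194,  0.47005179,  1.31125283]), 'shot': 2}
wrist {'K': array([[349.31029631,   0.        , 289.00014598],
       [  0.        , 349.31029631, 217.99514949],
       [  0.        ,   0.        ,   1.        ]]), 'mount': array([[ 9.99999807e-01, -6.04238277e-04,  1.42853461e-04,
        -8.11322311e-04],
       [ 5.31671896e-04,  9.52156399e-01,  3.05610714e-01,
        -7.85653575e-02],
       [-3.20680529e-04, -3.05610580e-01,  9.52156537e-01,
        -1.42327703e-01],
       [ 0.00000000e+00,  0.00000000e+00,  0.00000000e+00,
         1.00000000e+00]]), 'shot': 3}
```

View pics/top0.png

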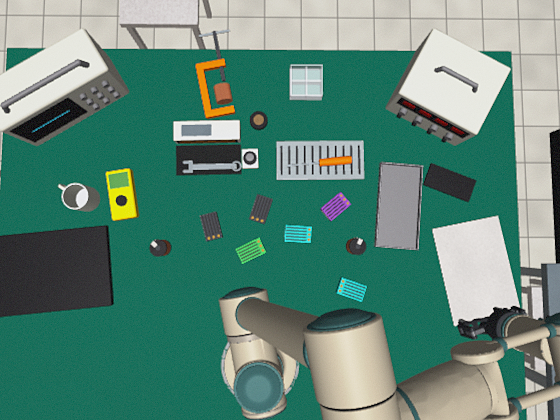

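View pics/side0.png

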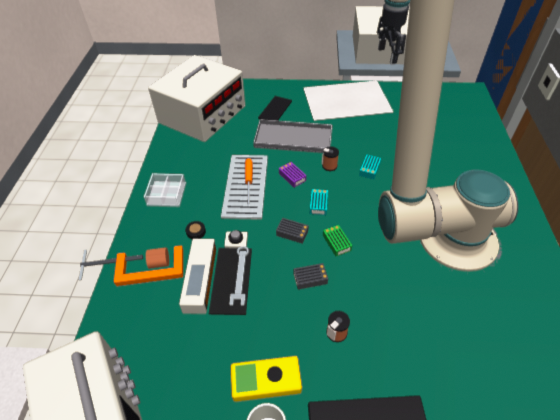

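View pics/wrist0.png

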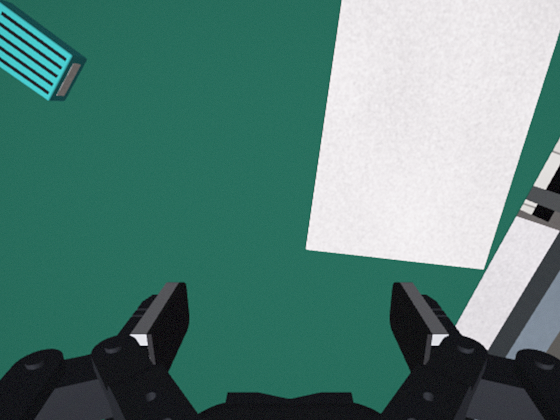

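```bash
cat > h.py <<'E'
import numpy as np, cv2
from rig import manip, eyes, recognise, regions_of, mark_of
from scipy.spatial.transform import Rotation as R
def campose(p, st=None):
    if "mount" in p:
        q=st["ee_rot"]; T=np.eye(4); T[:3,:3]=R.from_quat([q[1],q[2],q[3],q[0]]).as_matrix(); T[:3,3]=st["position"]
        C=T@p["mount"]; return C[:3,:3],C[:3,3]
    Rm=cv2.Rodrigues(p["rvec"])[0]; return Rm.T,-Rm.T@p["tvec"]
def w(p,rc,z,st=None):
    """pixel (row,col) -> world on plane z"""
    Rc,c=campose(p,st); r,cc=rc
    d=Rc@np.linalg.solve(p["K"],np.array([cc,r,1.]))
    return c+d*(z-c[2])/d[2]
def px(p,X,st=None):
    Rc,c=campose(p,st); v=p["K"]@(Rc.T@(np.asarray(X)-c)); return v[:2]/v[2]  # col,row
def snap(n,name=None):
    st=manip.get_state(); p=eyes.get_image(n)
    if name: cv2.imwrite(f"pics/{name}.png",p["frame"][:,:,::-1])
    return p,st
def maskaxis(m,p,z,st=None):
    """min area rect of mask contour projected to plane z: centre, size, angle of long axis(deg)"""
    cs,_=cv2.findContours(m.astype(np.uint8),cv2.RETR_EXTERNAL,cv2.CHAIN_APPROX_NONE)
    c=max(cs,key=cv2.contourArea)[:,0]
    P=np.array([w(p,(y,x),z,st)[:2] for x,y in c],np.float32)
    (cx,cy),(a,b),ang=cv2.minAreaRect(P*1000)
    if a<b: a,b,ang=b,a,ang+90
    return np.round([cx,cy,a,b,(ang+90)%180-90],1)
def tool():
    st=manip.get_state(); q=st["ee_rot"]; M=R.from_quat([q[1],q[2],q[3],q[0]]).as_matrix()
    return st,M
def go(tx,ty,tz=None,yaw=None):
    """print required tool-frame shift (mm) (turn first) and turn (deg) so tool x axis heads at world yaw deg (mod 180)"""
    st,M=tool(); cur=np.degrees(np.arctan2(M[1,0],M[0,0]))
    z=st["position"][2]*1000 if tz is None else tz
    d=np.array([tx,ty,z])-st["position"]*1000
    print("pos",np.round(st["position"]*1000,1),"xaxis",round(cur,1),"q",np.round(st["qpos"],2),"w",round(st["width"]*1000,1),"t",round(st["clock"],2))
    s=M.T@d
    print("shift (current axes)",np.round(s,1))
    if yaw is not None:
        t=-(yaw-cur)  # tool z down: +turn = cw seen from above
        for t in ((t+180)%360-180,(t+360)%360-180):
            M2=M@R.from_euler("z",t,degrees=True).as_matrix()
            print(" turn",round(t,1),"-> j6",round(st["qpos"][5]+np.radians(t),2),"shift after turn",np.round(M2.T@d,1))
E
python3 - <<'E'
from h import *
p,_=snap("top")
for n,z in [("deck",.01),("reader",.0),("start_top",.03),("tray",0),("driver",.023),("driver_grip",.023),("driver_tip",.023),("wrench",.006),("wrench_tip",.01),("mod_a",.0),("coil_a",.0),("coil_a_mark",.032),("tape",0)]:
    for d in mark_of(p,n)[:6]:
        print(n,round(d["confidence"],2),np.round(d["point"]),np.round(w(p,d["point"],z)*1000,0))
for n,z in [("deck",.01),("tray",0.022),("driver",.02),("wrench",.013),("mod_a",.026),("coil_a",.064)]:
    for d in regions_of(p,n)[:6]:
        print(n,round(d["confidence"],2),d["bbox"],maskaxis(d["mask"],p,z))
E
```

```text
deck 0.63 [142. 319.] [ 672. -180.   10.]
reader 0.91 [146. 208.] [662. 162.   0.]
reader 0.7 [246. 354.] [ 354. -287.    0.]
start_top 0.62 [159. 251.] [615.  28.  30.]
tray 0.61 [207. 395.] [ 472. -415.    0.]
driver 0.76 [164. 319.] [ 604. -179.   23.]
driver_grip 0.58 [160. 330.] [ 613. -213.   23.]
driver_tip 0.61 [164. 289.] [601. -88.  23.]
wrench 0.81 [167. 210.] [595. 154.   6.]
wrench_tip 0.9 [165. 188.] [599. 224.  10.]
mod_a 0.95 [224. 210.] [420. 153.   0.]
mod_a 0.86 [206. 334.] [ 475. -228.    0.]
mod_a 0.78 [290. 352.] [ 221. -281.    0.]
mod_a 0.75 [234. 298.] [ 389. -114.    0.]
mod_a 0.72 [252. 250.] [334.  30.   0.]
mod_a 0.57 [208. 259.] [470.   3.   0.]
coil_a 0.79 [246. 354.] [ 351. -287.    0.]
coil_a 0.71 [245. 162.] [354. 298.   0.]
coil_a_mark 0.88 [242. 155.] [364. 312.  32.]
coil_a_mark 0.6 [161. 333.] [ 610. -219.   32.]
coil_a_mark 0.59 [197.  89.] [499. 513.  32.]
tape 0.51 [122. 257.] [737.  11.   0.]
deck 0.56 [275.7, 142.2, 90.1, 40.4] [ 617.1 -184.1  273.1  124.9  -89.8]
deck 0.45 [182.3, 161.9, 57.6, 11.4] [592.5 154.7 165.3  40.3 -89.8]
tray 0.8 
[... 326 characters left out ...]
234e+02 3.370e+01 2.180e+01 2.150e+01 2.000e-01]
wrench 0.33 [201.1, 212.2, 20.9, 31.2] [411.7 147.8  81.3  53.5  14.6]
mod_a 0.94 [337.1, 277.6, 32.2, 27.9] [ 224.3 -271.3   83.7   50.6   71.7]
mod_a 0.83 [199.3, 210.1, 22.8, 34.3] [412.2 146.4  82.9  53.8  15.5]
mod_a 0.81 [250.3, 193.2, 20.1, 33.3] [463.3  -1.1  80.4  51.4 -18.1]
mod_a 0.71 [318.7, 192.4, 29.1, 27.5] [ 471.9 -225.    83.4   53.   -48.2]
mod_a 0.64 [234.1, 238.1, 30.9, 23.7] [339.5  28.1  82.8  54.7 -63.5]
mod_a 0.63 [286.1, 226.2, 24.6, 15.4] [ 390.2 -113.8   84.3   51.   -89.9]
coil_a 0.8 [147.3, 238.4, 23.8, 19.3] [345.6 289.4  57.8  43.3 -89.9]
coil_a 0.69 [347.9, 240.0, 18.7, 13.4] [ 351.9 -280.4   58.6   43.6  -89.9]
```

```bash
python3 - <<'E'
import cv2
a=cv2.imread("pics/top0.png"); cv2.imwrite("pics/topc1.png",cv2.resize(a[100:265,140:300],None,fx=3.5,fy=3.5,interpolation=cv2.INTER_CUBIC))
cv2.imwrite("pics/topc2.png",cv2.resize(a[130:270,240:440],None,fx=4,fy=4,interpolation=cv2.INTER_CUBIC))
E
```

```text
(no output)
```

View pics/topc1.png

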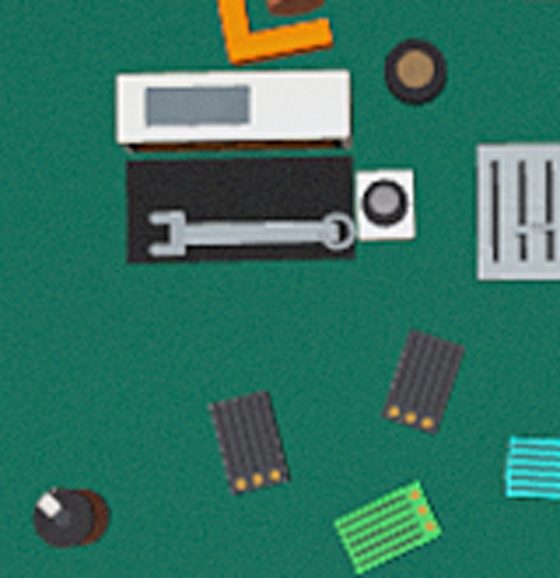

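View pics/topc2.png

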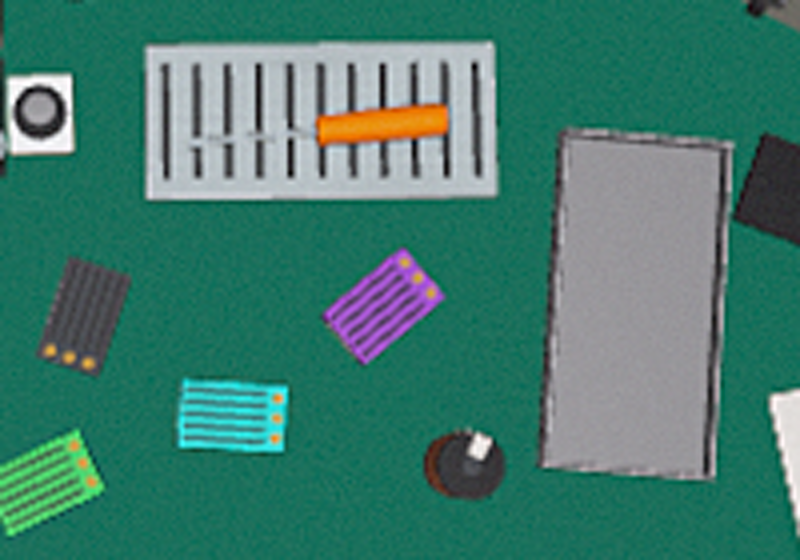

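```bash
python3 -c "
from h import *
go(612,-215,120,5.7)"
```

```text
pos [ 180.8 -545.9  231.3] xaxis -71.7 q [-1.37  0.28  1.5   0.    1.36 -0.12] w 85.3 t 1.15
shift (current axes) [-178.6 -513.4  111.3]
 turn -77.4 -> j6 -1.47 shift after turn [ 462.  -286.5  111.3]
 turn 102.6 -> j6 1.67 shift after turn [-462.   286.5  111.3]
```

```bash
python3 -m inch '[[1,0,0,0,-7],[1,0,0,0,-7],[1,0,0,0,-7],[1,0,0,0,-7],[1,0,0,0,-7],[1,0,0,0,-7],[1,0,0,0,-7],[1,0,0,0,-7],[1,0,0,0,-7],[1,0,0,0,-7],[1,0,0,0,-7]]' 40; python3 -c "
from h import *
go(612,-215,150,5.7)"
```

```text
clock: 2.07
position: [0.1807, -0.5459, 0.2313]
ee_rot: [0.0, 0.998, 0.063, -0.0]
contact_force: [-0.2, 0.1, -1.2]
width: 0.0851
pos [ 180.7 -545.9  231.3] xaxis 7.2 q [-1.37  0.28  1.5  -0.    1.36 -1.5 ] w 85.1 t 2.07
shift (current axes) [ 469.5 -273.9   81.3]
 turn 1.5 -> j6 -1.47 shift after turn [ 462.  -286.4   81.3]
 turn -178.5 -> j6 -4.61 shift after turn [-462.   286.4   81.3]
```

```bash
python3 -m inch '[[1,33,-20,0,0],[1,33,-20,0,0],[1,33,-20,0,0],[1,33,-20,0,0],[1,33,-20,0,0],[1,33,-20,0,0],[1,33,-20,0,0],[1,33,-20,0,0],[1,33,-20,0,0],[1,33,-20,0,0],[1,33,-20,0,0],[1,33,-20,0,0],[1,33,-20,15,0],[1,33,-20,20,0],[1,0,0,20,0],[1,0,0,0,0]]' 40; python3 - <<'E'
from h import *
go(612,-215,120,5.7)
p,st=snap("wrist","w1")
for d in regions_of(p,"driver")[:2]: print(d["confidence"],maskaxis(d["mask"],p,.022,st))
for n in("driver_grip","driver","driver_tip"):
  for d in mark_of(p,n)[:2]: print(n,d["confidence"],w(p,d["point"],.022,st))
p,st=snap("top","t1")
E
```

```text
clock: 3.4
position: [0.6205, -0.2, 0.1757]
ee_rot: [0.004, 0.998, 0.063, 0.004]
contact_force: [-0.1, -0.2, -0.3]
width: 0.0856
pos [ 620.5 -200.   175.7] xaxis 7.2 q [-0.42  0.42  1.43 -0.    1.29 -0.54] w 85.6 t 3.4
shift (current axes) [-10.7  13.3  55.8]
 turn 1.5 -> j6 -0.51 shift after turn [-10.4  13.6  55.8]
 turn -178.5 -> j6 -3.66 shift after turn [ 10.4 -13.6  55.8]
0.61 [ 608.8 -179.   205.2   25.9  -84.2]
driver_grip 0.83 [ 0.6101419  -0.21643501  0.022     ]
driver 0.86 [ 0.60685432 -0.17478274  0.022     ]
driver_tip 0.69 [ 0.60014995 -0.07760768  0.022     ]
driver_tip 0.24 [ 0.37326487 -0.27449126  0.022     ]
```

View pics/w1.png

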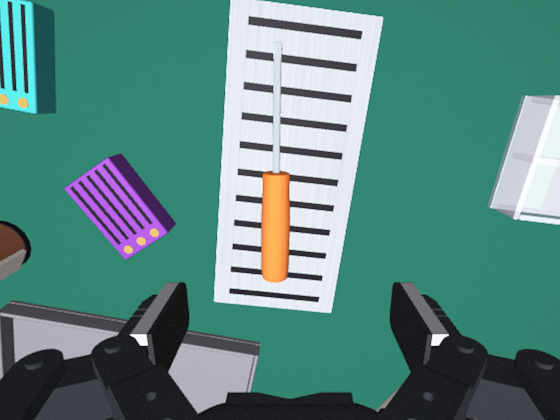

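View pics/t1.png

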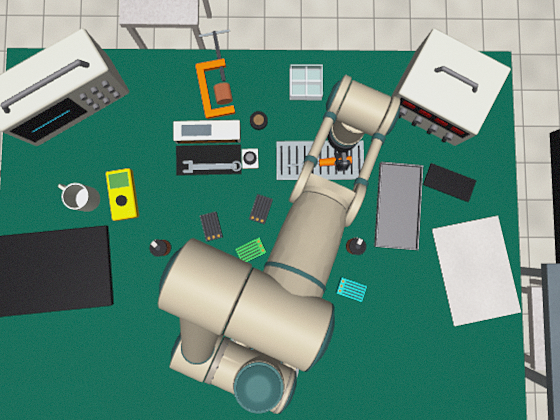

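```bash
python3 -m inch '[[1,-12,15,20,1.5],[1,0,0,40,0],[1,0,0,40,0],[1,0,0,40,0],[1,0,0,20,0],[1,0,0,0,0]]'; python3 - <<'E'
from h import *
go(610,-217,14,5.8)
E
```

```text
clock: 4.2
position: [0.619, -0.2336, 0.0307]
ee_rot: [0.013, 0.999, 0.042, 0.02]
contact_force: [-1.3, 0.3, -0.2]
width: 0.0851
pos [ 619.  -233.6   30.7] xaxis 4.8 q [-0.46  0.54  1.62 -0.01  0.94 -0.54] w 85.1 t 4.2
shift (current axes) [ -8.2 -17.8  15.9]
 turn -1.0 -> j6 -0.56 shift after turn [ -7.9 -17.9  15.9]
 turn 179.0 -> j6 2.58 shift after turn [ 7.9 17.9 15.9]
```

```bash
python3 -m inch '[[1,-8,-10,0,-1],[1,0,-8,8,0],[1,0,0,6,0],[1,0,0,0,0],[1,0,0,0,0]]'; python3 - <<'E'
from h import *
go(610,-217,14,5.8); print(tool()[1])
E
```

```text
clock: 4.62
position: [0.6123, -0.2212, 0.0211]
ee_rot: [0.016, 0.998, 0.048, 0.024]
contact_force: [0.6, -0.7, 0.0]
width: 0.0858
pos [ 612.3 -221.2   21.1] xaxis 5.6 q [-0.45  0.53  1.66 -0.01  0.89 -0.54] w 85.8 t 4.62
shift (current axes) [-2.2 -4.7  6.8]
 turn -0.2 -> j6 -0.55 shift after turn [-2.2 -4.7  6.8]
 turn 179.8 -> j6 2.6 shift after turn [2.2 4.7 6.8]
[[ 0.99425118  0.09507464  0.04924849]
 [ 0.09662467 -0.99486544 -0.03010691]
 [ 0.04613321  0.03469245 -0.99833269]]
```

```bash
python3 -m inch '[[1,-2,-4,7,0],[1,0,0,0,0],[-1,0,0,0,0],[-1,0,0,0,0],[-1,0,0,0,0],[-1,0,0,0,0],[-1,0,0,0,0],[-1,0,0,0,0]]'; python3 - <<'E'
from h import *
go(610,-217,14,5.8); print(tool()[1][2])
E
```

```text
clock: 5.28
position: [0.6132, -0.2191, 0.0166]
ee_rot: [0.018, 0.998, 0.048, 0.027]
contact_force: [-0.1, 1.0, 0.3]
width: 0.0235
pos [ 613.2 -219.1   16.6] xaxis 5.5 q [-0.45  0.53  1.67 -0.01  0.87 -0.54] w 23.5 t 5.28
shift (current axes) [-3.2 -2.5  2.4]
 turn -0.3 -> j6 -0.54 shift after turn [-3.1 -2.5  2.4]
 turn 179.7 -> j6 2.6 shift after turn [3.1 2.5 2.4]
[ 0.05214094  0.03867406 -0.99789059]
```

```bash
python3 -m inch '[[-1,0,0,-10,0],[-1,0,0,-20,0],[-1,0,0,-30,0],[-1,0,0,-30,0],[-1,0,0,-20,0],[-1,0,0,-10,0],[-1,0,0,0,0],[-1,0,0,0,0]]'; python3 - <<'E'
from h import *
go(477,-440,100,90); print(tool()[1][2])
p,st=snap("wrist","w2")
E
```

```text
clock: 5.95
position: [0.6046, -0.2142, 0.1422]
ee_rot: [0.017, 0.998, 0.048, 0.025]
contact_force: [-0.4, -1.0, -0.9]
width: 0.0235
pos [ 604.6 -214.2  142.2] xaxis 5.5 q [-0.45  0.4   1.54 -0.01  1.14 -0.54] w 23.5 t 5.95
shift (current axes) [-150.6  211.1   42.6]
 turn -84.5 -> j6 -2.01 shift after turn [-224.6 -129.6   42.6]
 turn 95.5 -> j6 1.13 shift after turn [224.6 129.6  42.6]
[ 0.048159    0.03599144 -0.99819103]
```

View pics/w2.png

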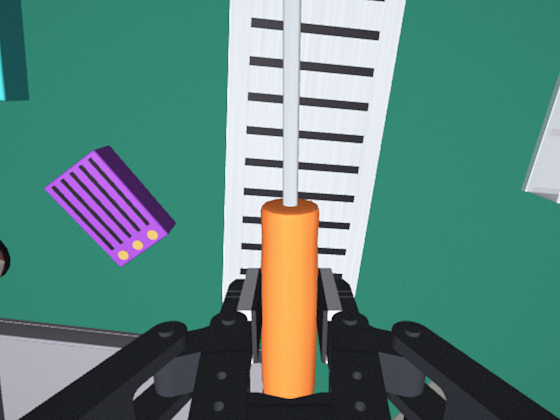

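```bash
python3 -m inch '[[-1,0,0,0,3],[-1,0,0,0,7],[-1,0,0,0,7],[-1,0,0,0,7],[-1,0,0,0,7],[-1,0,0,0,7],[-1,0,0,0,7],[-1,0,0,0,7],[-1,0,0,0,7],[-1,0,0,0,7],[-1,0,0,0,7],[-1,0,0,0,7],[-1,0,0,0,7],[-1,0,0,0,7],[-1,0,0,0,6],[-1,0,0,0,3],[-1,0,0,0,0]]'; python3 - <<'E'
from h import *
go(439,-394,80,-94.6); print(tool()[1][2])
E
```

```text
clock: 7.42
position: [0.5875, -0.2066, 0.1057]
ee_rot: [-0.003, -0.639, 0.769, -0.001]
contact_force: [-0.3, -0.0, -1.3]
width: 0.0232
pos [ 587.5 -206.6  105.7] xaxis -100.5 q [-0.45  0.44  1.58 -0.01  1.12  1.31] w 23.2 t 7.42
shift (current axes) [211.2 111.7  27.2]
 turn -5.9 -> j6 1.21 shift after turn [198.5 132.9  27.2]
 turn 174.1 -> j6 4.35 shift after turn [-198.5 -132.9   27.2]
[ 0.00561156  0.00264102 -0.99998077]
```

```bash
python3 -m inch '[[-1,10,7,0,-3],[-1,20,13,0,-3],[-1,30,20,0,0],[-1,30,20,0,0],[-1,30,20,0,0],[-1,30,20,0,0],[-1,25,16,0,0],[-1,15,10,0,0],[-1,5,3,0,0],[-1,0,0,0,0]]'; python3 - <<'E'
from h import *
go(439,-394,80,-94.6); print(tool()[1][2])
E
```

```text
clock: 8.25
position: [0.4337, -0.3927, 0.0922]
ee_rot: [-0.004, -0.688, 0.725, 0.011]
contact_force: [0.3, 0.5, -1.1]
width: 0.0232
pos [ 433.7 -392.7   92.2] xaxis -93.0 q [-0.85  0.41  1.67 -0.01  1.08  0.78] w 23.2 t 8.25
shift (current axes) [ 1.1 -5.6 12.1]
 turn 1.6 -> j6 0.81 shift after turn [ 1.  -5.6 12.1]
 turn -178.4 -> j6 -2.34 shift after turn [-1.   5.6 12.1]
[-0.00899293  0.02076462 -0.99974395]
```

```bash
python3 - <<'E'
from h import *
p,st=snap("wrist","w3")
for d in regions_of(p,"driver")[:1]: print(maskaxis(d["mask"],p,.1,st))
p,st=snap("side","s3")
E
```

```text
[ 461.2 -393.1  168.8   25.8   -2.8]
```

View pics/w3.png

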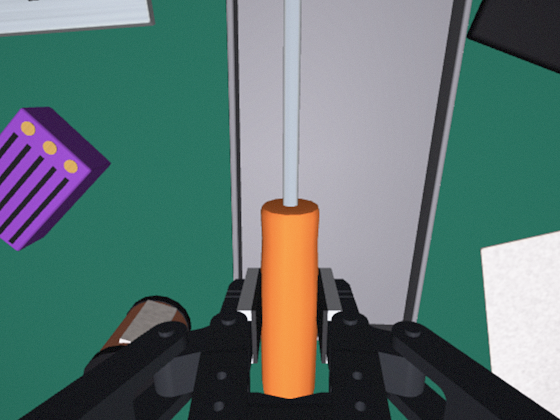

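View pics/s3.png

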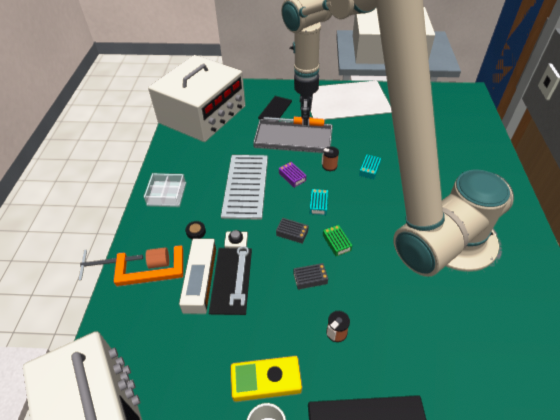

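```bash
python3 - <<'E'
from h import *
st=manip.get_state(); p,st=snap("wrist")
for rc in [(5,233),(265,239),(325,375),(5,463),(300,415)]: print(rc,np.round(w(p,rc,.022,st)*1000))
E
```

```text
(5, 233) [ 565. -366.   22.]
(265, 239) [ 412. -354.   22.]
(325, 375) [ 361. -447.   22.]
(5, 463) [ 558. -487.   22.]
(300, 415) [ 380. -474.   22.]
```

```bash
python3 -m inch '[[-1,1,-5,8,1.6],[-1,0,0,18,0],[-1,0,0,22,0],[-1,0,0,18,0],[-1,0,0,8,0],[-1,0,0,0,0]]'; python3 - <<'E'
from h import *
go(439,-394,12,-94.6); print(tool()[1][2])
E
```

```text
clock: 8.95
position: [0.4474, -0.3851, 0.0186]
ee_rot: [-0.002, -0.683, 0.73, 0.007]
contact_force: [0.5, -0.0, -0.8]
width: 0.023
pos [ 447.4 -385.1   18.6] xaxis -93.8 q [-0.83  0.49  1.75 -0.01  0.92  0.82] w 23.0 t 8.95
shift (current axes) [9.4 7.7 6.7]
 turn 0.8 -> j6 0.83 shift after turn [9.5 7.5 6.7]
 turn -179.2 -> j6 -2.31 shift after turn [-9.5 -7.5  6.7]
[-0.00608634  0.01349911 -0.99989036]
```

```bash
python3 -m inch '[[-1,5,4,0,0],[-1,5,4,0,0],[-1,0,0,4,0],[-1,0,0,2,0],[-1,0,0,0,0]]'; python3 - <<'E'
from h import *
go(439,-394,12,-94.6); print(tool()[0]["contact_force"])
E
```

```text
clock: 9.37
position: [0.4406, -0.3957, 0.0154]
ee_rot: [-0.002, -0.684, 0.729, 0.004]
contact_force: [-0.3, 0.3, -0.4]
width: 0.0233
pos [ 440.6 -395.7   15.4] xaxis -93.6 q [-0.85  0.5   1.75 -0.01  0.9   0.79] w 23.3 t 9.37
shift (current axes) [-1.6  1.6  3.5]
 turn 1.0 -> j6 0.81 shift after turn [-1.5  1.7  3.5]
 turn -179.0 -> j6 -2.33 shift after turn [ 1.5 -1.7  3.5]
[-0.27198708  0.30575996 -0.43561783]
```

```bash
python3 -m inch '[[-1,0,0,4,0],[-1,0,0,2,0],[-0.15,0,0,0,0],[-0.15,0,0,0,0],[-0.15,0,0,0,0],[-0.15,0,0,-8,0],[-0.15,0,0,-20,0],[0,0,0,-30,0],[1,0,0,-30,0],[1,0,0,-20,0],[1,0,0,-10,0],[1,0,0,0,0]]'; python3 - <<'E'
from h import *
p,st=snap("wrist","w4")
go(595,150,150,0); print(tool()[1][2])
E
```

```text
clock: 10.37
position: [0.4414, -0.3963, 0.1355]
ee_rot: [-0.002, -0.684, 0.729, 0.004]
contact_force: [1.0, -0.3, -0.6]
width: 0.0851
pos [ 441.2 -396.1  134.7] xaxis -93.7 q [-0.85  0.37  1.61 -0.01  1.17  0.79] w 85.6 t 10.42
shift (current axes) [-554.8 -118.5  -15. ]
 turn -93.7 -> j6 -0.84 shift after turn [ 153.7 -546.1  -15. ]
 turn 86.3 -> j6 2.3 shift after turn [-153.7  546.1  -15. ]
[-0.00269686  0.01000621 -0.9999463 ]
```

View pics/w4.png

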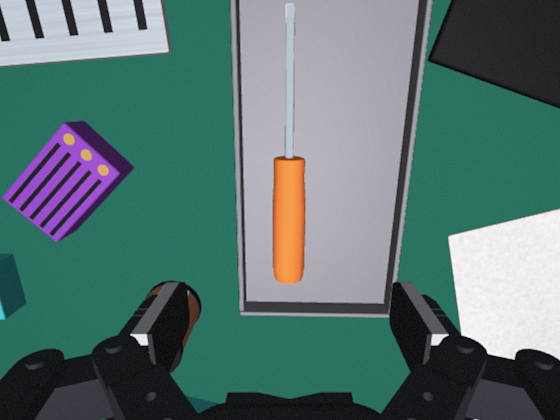

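```bash
python3 -m inch '[[1,0,0,-2,-4],[1,0,0,-2,-7],[1,0,0,-2,-7],[1,0,0,-2,-7],[1,0,0,-2,-7],[1,0,0,-2,-7],[1,0,0,-2,-7],[1,0,0,-2,-7],[1,0,0,-2,-7],[1,0,0,-2,-7],[1,0,0,-2,-7],[1,0,0,-2,-7],[1,0,0,-2,-7],[1,0,0,-2,-7],[1,0,0,-2,-4],[1,0,0,0,0]]'; python3 - <<'E'
from h import *
go(595,150,150,0); print(tool()[1][2])
E
```

```text
clock: 11.75
position: [0.4323, -0.3863, 0.1464]
ee_rot: [-0.016, 0.997, 0.07, -0.016]
contact_force: [1.2, 0.7, -0.1]
width: 0.0855
pos [ 432.3 -386.3  146.4] xaxis 8.1 q [-0.85  0.37  1.59 -0.01  1.23 -0.98] w 85.5 t 11.75
shift (current axes) [ 236.5 -508.1    7.1]
 turn 8.1 -> j6 -0.84 shift after turn [ 162.4 -536.4    7.1]
 turn -171.9 -> j6 -3.98 shift after turn [-162.4  536.4    7.1]
[-0.03010639 -0.03502722 -0.99893278]
```

```bash
python3 -m inch '[[1,5,-10,0,0],[1,10,-21,0,0],[1,15,-32,0,0],[1,17,-37,0,0],[1,17,-37,0,0],[1,17,-37,0,0],[1,17,-37,0,0],[1,17,-37,0,0],[1,17,-37,0,0],[1,17,-37,0,0],[1,17,-37,0,0],[1,17,-37,0,0],[1,17,-37,0,0],[1,15,-32,0,2],[1,10,-21,0,3],[1,5,-10,0,3],[1,0,0,0,0],[1,0,0,0,0]]'; python3 - <<'E'
from h import *
go(595,150,150,0); print(tool()[1][2])
p,st=snap("wrist","w5")
for d in regions_of(p,"wrench")[:2]: print(d["confidence"],maskaxis(d["mask"],p,.013,st))
for n,z in(("wrench",.006),("wrench_tip",.010),("reader",0),("start_top",.03)):
  for d in mark_of(p,n)[:1]: print(n,d["confidence"],w(p,d["point"],z,st))
E
```

```text
clock: 13.25
position: [0.5936, 0.1604, 0.1441]
ee_rot: [-0.021, 0.999, -0.02, -0.028]
contact_force: [0.1, -0.7, 0.2]
width: 0.0855
pos [593.6 160.4 144.1] xaxis -2.3 q [0.12 0.42 1.52 0.05 1.26 0.15] w 85.5 t 13.25
shift (current axes) [ 1.4 10.1 -6.4]
 turn -2.3 -> j6 0.11 shift after turn [ 1.  10.2 -6.4]
 turn 177.7 -> j6 3.25 shift after turn [ -1.  -10.2  -6.4]
[-0.05700917 -0.04039377 -0.99755616]
0.59 [599.1 150.2 179.   38.  -87.6]
wrench 0.87 [0.59880161 0.14535366 0.006     ]
wrench_tip 0.94 [0.59530405 0.23118861 0.01      ]
reader 0.88 [0.67118656 0.16050492 0.        ]
start_top 0.75 [0.6211374  0.02981691 0.03      ]
```

View pics/w5.png

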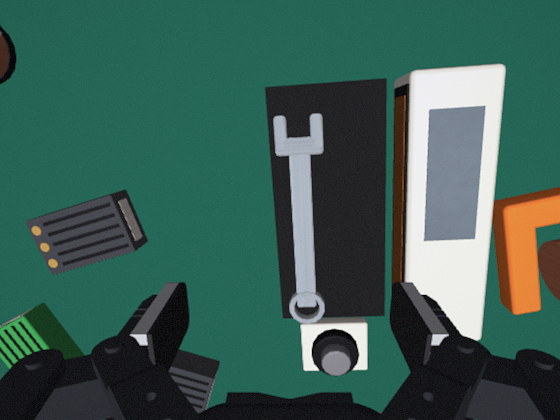

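```bash
python3 -m inch '[[0.2,3,8,6,-2],[0.2,2,4,12,-2],[0.2,0,0,18,-1],[0.2,0,0,22,0],[0.2,0,0,22,0],[0.2,0,0,18,0],[0.2,0,0,10,0],[0.2,0,0,4,0],[0.2,0,0,0,0]]'; python3 - <<'E'
from h import *
go(597,148,9,2.4); print(tool()[1][2])
p,st=snap("wrist","w6")
for d in regions_of(p,"wrench")[:2]: print(d["confidence"],maskaxis(d["mask"],p,.013,st))
for n,z in(("wrench",.006),("wrench_tip",.010),):
  for d in mark_of(p,n)[:1]: print(n,d["confidence"],w(p,d["point"],z,st))
p,st=snap("wrist")
for rc in [(90,267),(300,281),(82,385),(300,384)]: print(rc,np.round(w(p,rc,.006,st)*1000))
E
```

```text
clock: 14.3
position: [0.5963, 0.1419, 0.0327]
ee_rot: [-0.022, 0.999, 0.018, -0.022]
contact_force: [-0.6, 0.1, 0.5]
width: 0.0511
pos [596.3 141.9  32.7] xaxis 2.1 q [0.09 0.51 1.66 0.06 1.01 0.02] w 51.1 t 14.3
shift (current axes) [ 1.9 -5.  23.9]
 turn -0.3 -> j6 0.02 shift after turn [ 2.  -5.  23.9]
 turn 179.7 -> j6 3.16 shift after turn [-2.   5.  23.9]
[-0.04220081 -0.0448056  -0.99810398]
0.56 [597.3 151.1 175.3  37.1 -89.1]
wrench 0.74 [0.59829702 0.14702021 0.006     ]
(90, 267) [583. 230.   6.]
(300, 281) [593. 120.   6.]
(82, 385) [638. 235.   6.]
(300, 384) [650. 124.   6.]
```

View pics/w6.png

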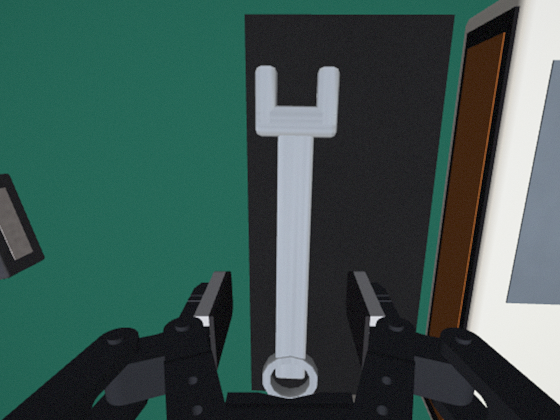

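```bash
python3 -m inch '[[0.1,1,-4,8,0.5],[0,0,0,8,0],[-0.2,0,0,4,0],[-0.2,0,0,2,0],[-0.2,0,0,0,0]]' 60; python3 - <<'E'
from h import *
go(597,148,9,1.5); print(tool()[1][2],tool()[0]["contact_force"])
E
```

```text
clock: 14.97
position: [0.5995, 0.1488, 0.013]
ee_rot: [-0.022, 1.0, 0.014, -0.017]
contact_force: [0.5, -1.1, 0.5]
width: 0.0341
pos [599.5 148.8  13. ] xaxis 1.7 q [0.1  0.54 1.68 0.06 0.96 0.04] w 34.1 t 14.97
shift (current axes) [-2.4  1.   4. ]
 turn 0.2 -> j6 0.04 shift after turn [-2.4  1.   4. ]
 turn -179.8 -> j6 -3.1 shift after turn [ 2.4 -1.   4. ]
[-0.03358265 -0.04526883 -0.99841021] [ 0.52697786 -1.13600824  0.52155247]
```

```bash
python3 -m inch '[[-0.2,-2,0,3,0],[-0.2,0,0,2,0],[-0.2,0,0,0,0],[-1,0,0,0,0],[-1,0,0,0,0],[-1,0,0,0,0],[-1,0,0,0,0]]' 60; python3 - <<'E'
from h import *
go(597,148,9,1.5); print(tool()[1][2],tool()[0]["contact_force"])
E
```

```text
clock: 15.55
position: [0.597, 0.149, 0.0075]
ee_rot: [-0.022, 1.0, 0.014, -0.017]
contact_force: [1.0, 0.5, -1.1]
width: 0.0147
pos [597.  149.    7.5] xaxis 1.7 q [0.1  0.54 1.69 0.06 0.94 0.04] w 14.7 t 15.55
shift (current axes) [-0.1  0.9 -1.5]
 turn 0.2 -> j6 0.04 shift after turn [-0.1  0.9 -1.5]
 turn -179.8 -> j6 -3.1 shift after turn [ 0.1 -0.9 -1.5]
[-0.03392795 -0.04509772 -0.99840628] [ 0.96817903  0.51108523 -1.13713505]
```

```bash
python3 -m inch '[[-1,0,0,-5,0],[-1,0,0,-15,0],[-1,0,0,-25,0],[-1,0,0,-30,0],[-1,0,0,-30,0],[-1,0,0,-20,0],[-1,0,0,-10,0],[-1,0,0,0,0]]'; python3 - <<'E'
from h import *
p,st=snap("wrist","w7")
go(475,-447,120,-94.6); print(tool()[1][2],tool()[0]["contact_force"])
E
```

```text
clock: 16.22
position: [0.5998, 0.1422, 0.1476]
ee_rot: [-0.022, 0.999, 0.014, -0.021]
contact_force: [-0.1, -0.5, -1.5]
width: 0.0146
pos [599.4 142.2 146.6] xaxis 1.7 q [0.09 0.41 1.52 0.05 1.25 0.05] w 14.8 t 16.27
shift (current axes) [-140.3  586.2    6.7]
 turn 96.3 -> j6 1.73 shift after turn [598.   75.5   6.7]
 turn -83.7 -> j6 -1.41 shift after turn [-598.   -75.5    6.7]
[-0.0418282  -0.04400609 -0.99815523] [ 1.31761132 -0.64441007 -0.44414913]
```

View pics/w7.png

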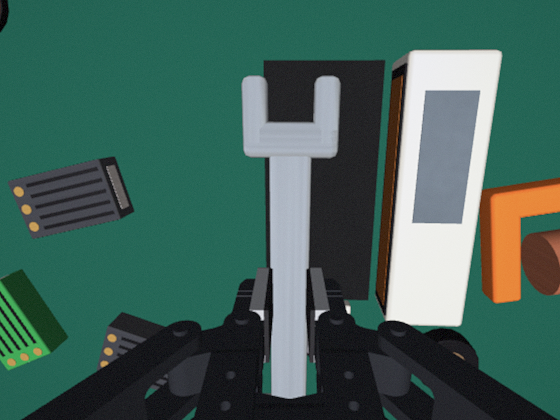

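```bash
python3 -m inch '[[-1,-3,12,0,0],[-1,-6,24,0,0],[-1,-9,36,0,0],[-1,-9,38,0,0],[-1,-9,38,0,0],[-1,-9,38,0,0],[-1,-9,38,0,0],[-1,-9,38,0,0],[-1,-9,38,0,0],[-1,-9,38,0,0],[-1,-9,38,0,0],[-1,-9,38,0,0],[-1,-9,38,0,0],[-1,-9,38,0,0],[-1,-9,38,0,0],[-1,-7,28,0,0],[-1,-4,16,0,0],[-1,-2,8,0,0],[-1,0,0,0,0]]';python3 -m inch '[[-1,0,0,0,4],[-1,0,0,0,7],[-1,0,0,0,7],[-1,0,0,0,7],[-1,0,0,0,7],[-1,0,0,0,7],[-1,0,0,0,7],[-1,0,0,0,7],[-1,0,0,0,7],[-1,0,0,0,7],[-1,0,0,0,7],[-1,0,0,0,7],[-1,0,0,0,7],[-1,0,0,0,4],[-1,0,0,0,0]]'; python3 - <<'E'
from h import *
go(475,-447,120,-94.6); print(tool()[1][2],tool()[0]["contact_force"])
E
```

```text
clock: 17.85
position: [0.4447, -0.4686, 0.0949]
ee_rot: [-0.033, 0.998, 0.016, -0.044]
contact_force: [0.9, -0.3, -0.8]
width: 0.0147
clock: 19.1
position: [0.4487, -0.4275, 0.0908]
ee_rot: [-0.003, -0.69, 0.72, 0.072]
contact_force: [0.4, 0.4, -1.3]
width: 0.015
pos [ 448.7 -427.5   90.8] xaxis -92.7 q [-0.87  0.52  1.49 -0.01  1.28  0.75] w 15.0 t 19.1
shift (current axes) [ 15.3 -23.8 -33.6]
 turn 1.9 -> j6 0.79 shift after turn [ 14.6 -24.2 -33.6]
 turn -178.1 -> j6 -2.36 shift after turn [-14.6  24.2 -33.6]
[-0.09484126  0.10666871 -0.98976104] [ 0.37982842  0.41003876 -1.31897198]
```

```bash
python3 -m inch '[[-1,7,-12,-5,1],[-1,7,-12,-10,1],[-1,0,0,-15,0],[-1,0,0,-15,0],[-1,0,0,-15,0],[-1,0,0,-10,0],[-1,0,0,-5,0],[-1,0,0,0,0]]'; python3 -c "
from h import *
go(475,-447,120,-94.6); print(tool()[1][2],sum(tool()[0]['qpos'][[1,2,4]]))"
python3 -m inch '[[-1,0,0,40,0],[-1,0,0,40,0],[-1,0,0,0,0]]'; python3 -c "
from h import *
go(475,-447,120,-94.6); print(tool()[1][2],sum(tool()[0]['qpos'][[1,2,4]]))"
```

```text
clock: 19.77
position: [0.4825, -0.4342, 0.1618]
ee_rot: [-0.001, -0.686, 0.723, 0.079]
contact_force: [0.5, 0.5, -1.0]
width: 0.0146
pos [ 482.5 -434.2  161.8] xaxis -93.3 q [-0.84  0.52  1.31 -0.01  1.48  0.79] w 14.6 t 19.77
shift (current axes) [17.6  2.  40.7]
 turn 1.3 -> j6 0.81 shift after turn [17.6  1.6 40.7]
 turn -178.7 -> j6 -2.33 shift after turn [-17.6  -1.6  40.7]
[-0.10760315  0.11620377 -0.98737948] 3.3005230080494443
clock: 20.02
position: [0.4751, -0.4247, 0.0832]
ee_rot: [-0.001, -0.688, 0.722, 0.076]
contact_force: [-1.2, 2.6, -2.3]
width: 0.0148
pos [ 475.1 -424.7   83.2] xaxis -93.1 q [-0.84  0.55  1.44 -0.01  1.3   0.79] w 14.8 t 20.02
shift (current axes) [ 18.4   3.3 -38.8]
 turn 1.5 -> j6 0.81 shift after turn [ 18.4   2.8 -38.8]
 turn -178.5 -> j6 -2.33 shift after turn [-18.4  -2.8 -38.8]
[-0.10347458  0.11087812 -0.98843262] 3.293745173874573
```

```bash
cat > s.py <<'E'
from h import *
st,M=tool(); q=st["qpos"]
print("pos",np.round(st["position"]*1000,1),"zax",np.round(M[:,2],3),"sum",round(q[1]+q[2]+q[4]-np.pi,3),"q",np.round(q,3),"t",round(st["clock"],2))
E
python3 s.py; python3 -m inch '[[-1,0,0,0,6],[-1,0,0,0,6],[-1,0,0,0,6]]' >/dev/null; python3 s.py;python3 -m inch '[[-1,0,0,0,-6],[-1,0,0,0,-6],[-1,0,0,0,-6]]' >/dev/null; python3 s.py; python3 -m inch '[[-1,0,0,0,0],[-1,0,0,0,0],[-1,0,0,0,0]]' >/dev/null;  python3 s.py
```

```text
pos [ 475.1 -424.7   83.2] zax [-0.106  0.109 -0.988] sum 0.152 q [-0.835  0.553  1.445 -0.006  1.296  0.785] t 20.02
pos [ 473.5 -421.8   82. ] zax [-0.111  0.115 -0.987] sum 0.161 q [-0.834  0.554  1.447 -0.005  1.301  1.11 ] t 20.27
pos [ 473.8 -421.4   84.5] zax [-0.112  0.116 -0.987] sum 0.162 q [-0.834  0.553  1.443 -0.005  1.308  0.789] t 20.52
pos [ 474.4 -421.7   87. ] zax [-0.111  0.115 -0.987] sum 0.161 q [-0.834  0.551  1.439 -0.005  1.312  0.791] t 20.77
```

```bash
python3 -m inch '[[-1,9,0,0,0.5],[-1,12,5,5,0.5],[-1,0,0,10,0],[-1,0,0,15,0],[-1,0,0,15,0],[-1,0,0,8,0],[-1,0,0,0,0]]' >/dev/null;  python3 s.py; python3 -c "
from h import *
go(477,-446,20,-94.6)"
```

```text
pos [ 460.3 -440.7   29.3] zax [-0.11   0.114 -0.987] sum 0.159 q [-0.867  0.606  1.495 -0.011  1.199  0.788] t 21.35
pos [ 460.3 -440.7   29.3] xaxis -94.9 q [-0.87  0.61  1.5  -0.01  1.2   0.79] w 14.7 t 21.35
shift (current axes) [  4.8 -18.    6.7]
 turn -0.3 -> j6 0.78 shift after turn [  4.9 -18.    6.7]
 turn 179.7 -> j6 3.92 shift after turn [-4.9 18.   6.7]
```

```bash
python3 -m inch '[[-1,4,-12,0,0],[-1,4,-10,2,0],[-1,0,0,4,0],[-1,0,0,3,0],[-1,0,0,0,0]]' ; python3 -c "
from h import *
go(477,-446,20,-94.6)"
```

```text
clock: 21.77
position: [0.4802, -0.4502, 0.0163]
ee_rot: [-0.002, -0.676, 0.733, 0.08]
contact_force: [-0.4, 0.3, 3.7]
width: 0.0146
pos [ 480.2 -450.2   16.3] xaxis -95.0 q [-0.85  0.65  1.45 -0.01  1.21  0.8 ] w 14.6 t 21.77
shift (current axes) [-4.2  4.  -2.8]
 turn -0.4 -> j6 0.79 shift after turn [-4.3  3.9 -2.8]
 turn 179.6 -> j6 3.94 shift after turn [ 4.3 -3.9 -2.8]
```

```bash
python3 -m inch '[[-1,0,0,3,0],[-0.3,0,0,0,0],[-0.3,0,0,0,0],[-0.3,0,0,0,0],[-0.3,0,0,-8,0],[-0.3,0,0,-20,0],[0,0,0,-30,0],[1,0,0,-30,0],[1,0,0,-20,0],[1,0,0,-10,0],[1,0,0,0,0]]'; python3 s.py; python3 -c "
from h import *
p,st=snap('wrist','w8')"
```

```text
clock: 22.68
position: [0.492, -0.4626, 0.1383]
ee_rot: [-0.002, -0.675, 0.733, 0.081]
contact_force: [-1.1, 0.1, 0.4]
width: 0.0855
pos [ 492.  -462.6  138.3] zax [-0.113  0.116 -0.987] sum 0.163 q [-0.853  0.571  1.264 -0.009  1.469  0.801] t 22.68
```

View pics/w8.png

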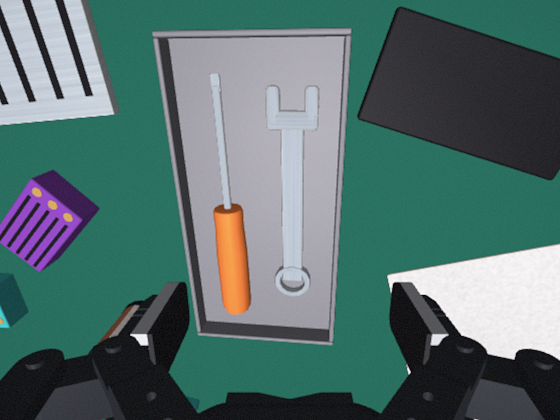

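```bash
python3 -m inch '[[1,-28,26,0,0],[1,-28,26,0,0],[1,-28,26,0,0]]' >/dev/null; python3 s.py;  python3 -m inch '[[1,-28,26,0,0],[1,-28,26,0,0],[1,-28,26,0,0]]' >/dev/null; python3 s.py;python3 -m inch '[[1,0,0,0,0],[1,0,0,0,0]]' >/dev/null; python3 s.py
```

```text
pos [ 423.  -376.   149.2] zax [-0.114  0.117 -0.987] sum 0.164 q [-0.845  0.407  1.527 -0.008  1.371  0.811] t 22.98
pos [ 347.8 -280.7  164.6] zax [-0.12   0.123 -0.985] sum 0.173 q [-0.831  0.231  1.758 -0.005  1.326  0.825] t 23.23
pos [ 340.5 -271.4  164.3] zax [-0.127  0.131 -0.983] sum 0.183 q [-0.829  0.221  1.775 -0.005  1.33   0.826] t 23.4
```

```bash
python3 -m inch '[[1,0,0,-10,0],[1,0,0,-20,0],[1,0,0,-20,0],[1,0,0,-20,0],[1,0,0,-20,0],[1,0,0,-20,0],[1,0,0,-20,0],[1,0,0,-10,0],[1,0,0,-5,0],[1,0,0,0,0]]' >/dev/null; python3 s.py;  python3 -m inch '[[1,0,0,41,0],[1,0,0,41,0],[1,0,0,41,0],[1,0,0,41,0]]' >/dev/null; python3 s.py;python3 -m inch '[[1,0,0,0,0],[1,0,0,0,0]]' >/dev/null; python3 s.py
```

```text
pos [ 365.8 -299.5  313.5] zax [-0.128  0.133 -0.983] sum 0.185 q [-0.83   0.188  1.438 -0.005  1.701  0.825] t 24.23
pos [ 352.6 -286.9  153.8] zax [-0.111  0.114 -0.987] sum 0.159 q [-0.832  0.244  1.767 -0.005  1.29   0.825] t 24.57
pos [ 346.9 -280.8  146.1] zax [-0.125  0.13  -0.984] sum 0.181 q [-0.832  0.252  1.782 -0.005  1.289  0.825] t 24.73
```

```bash
python3 -m inch '[[1,0,0,-10,0],[1,0,0,-20,0],[1,0,0,-20,0],[1,0,0,-20,0],[1,0,0,-20,0],[1,0,0,-20,0],[1,0,0,-20,0],[1,0,0,-10,0],[1,0,0,-5,0],[1,0,0,0,0]]' >/dev/null; python3 s.py;  python3 -m inch '[[1,0,0,41,0],[1,0,0,41,0]]' >/dev/null; python3 s.py;python3 -m inch '[[1,0,0,35,0],[1,0,0,25,0],[1,0,0,15,0],[1,0,0,8,0],[1,0,0,4,0],[1,0,0,0,0]]' >/dev/null; python3 s.py
```

```text
pos [ 374.5 -310.3  317.4] zax [-0.105  0.108 -0.989] sum 0.151 q [-0.831  0.189  1.423 -0.005  1.681  0.825] t 25.57
pos [ 371.9 -308.1  244.7] zax [-0.087  0.089 -0.992] sum 0.125 q [-0.832  0.199  1.584 -0.005  1.483  0.825] t 25.73
pos [ 360.7 -296.4  150.5] zax [-0.094  0.096 -0.991] sum 0.134 q [-0.833  0.251  1.763 -0.005  1.262  0.825] t 26.23
```

```bash
for i in 1 2 3; do python3 -m inch '[[1,0,0,-10,0],[1,0,0,-20,0],[1,0,0,-20,0],[1,0,0,-20,0],[1,0,0,-20,0],[1,0,0,-20,0],[1,0,0,-20,0],[1,0,0,-10,0],[1,0,0,-5,0],[1,0,0,0,0]]' >/dev/null; python3 s.py;  python3 -m inch '[[1,0,0,41,0],[1,0,0,41,0],[1,0,0,35,0],[1,0,0,25,0],[1,0,0,15,0],[1,0,0,8,0],[1,0,0,4,0],[1,0,0,0,0]]' >/dev/null; python3 s.py; done
```

```text
pos [ 379.1 -315.5  313.6] zax [-0.079  0.08  -0.994] sum 0.113 q [-0.832  0.179  1.44  -0.005  1.635  0.825] t 27.07
pos [ 367.1 -303.5  141.7] zax [-0.073  0.073 -0.995] sum 0.103 q [-0.833  0.255  1.778 -0.005  1.211  0.825] t 27.73
pos [ 382.5 -319.3  311.9] zax [-0.053  0.051 -0.997] sum 0.074 q [-0.832  0.165  1.459 -0.005  1.591  0.825] t 28.57
pos [ 376.  -313.2  142.5] zax [-0.043  0.041 -0.998] sum 0.059 q [-0.833  0.249  1.78  -0.005  1.171  0.825] t 29.23
pos [ 386.6 -323.6  314.1] zax [-0.024  0.019 -1.   ] sum 0.03 q [-0.832  0.148  1.472 -0.005  1.551  0.825] t 30.07
pos [ 385.1 -323.   144.7] zax [-0.014  0.008 -1.   ] sum 0.015 q [-0.833  0.243  1.781 -0.005  1.133  0.825] t 30.73
```

```bash
python3 -c "
from h import *
p,st=snap('wrist','w9')
go(352,-283,100,None)
for n,z in (('coil_a',0),('coil_a_mark',.032)):
  for d in mark_of(p,n)[:2]: print(n,d['confidence'],d['point'],w(p,d['point'],z,st))
p,st=snap('side','s9')
for n,z in (('coil_a',0),('coil_a_mark',.032)):
  for d in mark_of(p,n)[:2]: print(n,d['confidence'],d['point'],w(p,d['point'],z,st))
"
```

```text
pos [ 385.4 -323.3  145.2] xaxis -94.9 q [-0.83  0.24  1.78 -0.01  1.13  0.83] w 85.8 t 30.78
shift (current axes) [-37.   36.1  46. ]
coil_a 0.79 [239.8, 252.2] [ 0.35180833 -0.28571457  0.        ]
coil_a 0.77 [331.6, 334.9] [0.35130482 0.29359242 0.        ]
coil_a 0.56 [165.2, 326.7] [ 3.60395363e-01 -2.89488021e-01 -1.11022302e-16]
coil_a_mark 0.75 [332.4, 332.7] [0.35947549 0.31117033 0.032     ]
```

View pics/w9.png

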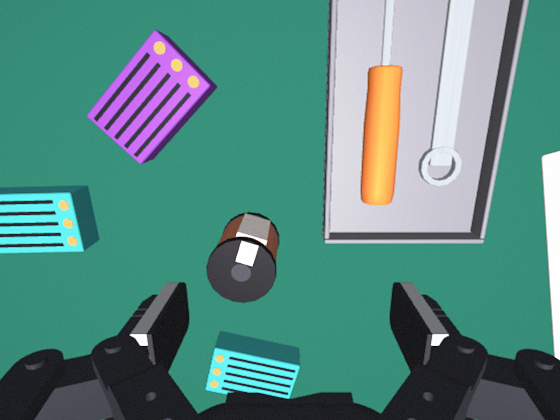

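```bash
python3 -c "
from h import *
p,st=snap('wrist')
c=w(p,(271,241.5),.064,st); a=w(p,(242.5,251),.064,st); b=w(p,(264,243.5),.064,st)
print(c,a,b,np.degrees(np.arctan2((a-c)[1],(a-c)[0])),np.degrees(np.arctan2((a-b)[1],(a-b)[0])))
m=w(p,(228,257),.032,st); print(m,np.degrees(np.arctan2((m-c)[1],(m-c)[0])))
go(c[0]*1000,c[1]*1000,40)
"
```

```text
[ 0.35460936 -0.28623605  0.064     ] [ 0.37579545 -0.29560395  0.064     ] [ 0.35994491 -0.28835162  0.064     ] -23.85368175753023 -24.58622938520897
[ 0.37467651 -0.29674036  0.032     ] -27.63016462011181
pos [ 386.  -323.9  146.2] xaxis -94.9 q [-0.83  0.24  1.78 -0.01  1.13  0.83] w 85.5 t 31.08
shift (current axes) [-34.4  33.2 106.8]
```

```bash
python3 -m inch '[[1,-10,9,0,4],[1,-15,13,10,7],[1,-10,10,20,6],[1,0,0,25,3],[1,0,0,25,0],[1,0,0,15,0],[1,0,0,5,0],[1,0,0,0,0]]' 60; python3 -c "
from h import *
go(354.6,-286.2,22,-114.5)
p,st=snap('top','t9')
f=p['frame'][:,:,::-1]
cv2.imwrite('pics/t9c.png',cv2.resize(f[110:185,165:260],None,fx=8,fy=8,interpolation=cv2.INTER_CUBIC))
"; python3 s.py
```

```text
clock: 31.75
position: [0.3631, -0.2868, 0.0495]
ee_rot: [-0.002, -0.531, 0.848, -0.003]
contact_force: [-0.4, -0.1, 0.5]
width: 0.0852
pos [ 363.1 -286.8   49.5] xaxis -115.9 q [-0.82  0.29  2.01 -0.01  0.84  1.21] w 85.2 t 31.75
shift (current axes) [ 3.   8.  27.5]
 turn -1.4 -> j6 1.19 shift after turn [ 2.8  8.1 27.5]
 turn 178.6 -> j6 4.33 shift after turn [-2.8 -8.1 27.5]
pos [ 363.4 -287.1   50. ] zax [ 0.001 -0.008 -1.   ] sum -0.006 q [-0.815  0.293  2.006 -0.006  0.836  1.212] t 31.8
```

View pics/t9c.png

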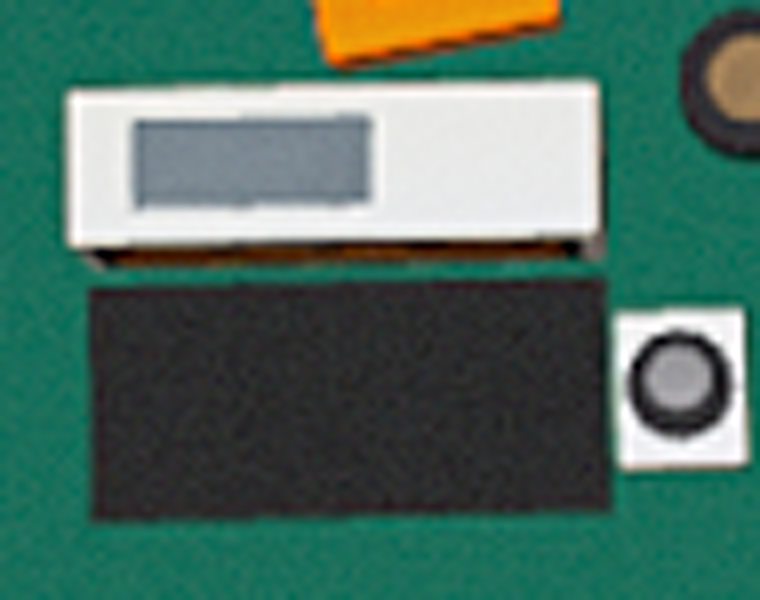

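```bash
python3 -c "
from h import *
p,st=snap('top')
C=[]
for u,v in [(90,289),(606,280),(611,511),(92,521)]:
  C.append(w(p,((v+.5)/8-.5+110,(u+.5)/8-.5+165),.006)[:2]*1000)
C=np.array(C);print(np.round(C)); 
e=(C[0]-C[1]+C[3]-C[2])/2; print('y axis ang',np.degrees(np.arctan2(e[1],e[0])),np.linalg.norm(e))
e2=(C[0]-C[3]+C[1]-C[2])/2; print(np.degrees(np.arctan2(e2[1],e2[0])),np.linalg.norm(e2)); print('centre',C.mean(0))
print(w(p,((382+.5)/8-.5+110,(679+.5)/8-.5+165),.03)*1000)
"; python3 -m inch '[[1,3,8,5,-1.4],[1,0,0,10,0],[1,0,0,10,0],[1,0,0,4,0],[1,0,0,0,0]]' >/dev/null; python3 s.py; python3 -c "
from h import *
go(354.6,-286.2,22,-114.5)
p,st=snap('wrist','w10')"
```

```text
[[661. 262.]
 [665.  63.]
 [575.  60.]
 [570. 259.]]
y axis ang 91.27430969230124 199.04452552658094
1.583249660437286 90.2844238484082
centre [617.81519527 160.87148065]
[620.64310977  33.17393811  30.        ]
pos [ 360.2 -292.7   27.2] zax [ 0.013 -0.021 -1.   ] sum -0.024 q [-0.829  0.321  2.045 -0.007  0.752  1.173] t 32.27
pos [ 360.2 -292.7   27.2] xaxis -114.4 q [-0.83  0.32  2.04 -0.01  0.75  1.17] w 85.3 t 32.27
shift (current axes) [-3.7  7.8  5. ]
 turn 0.1 -> j6 1.17 shift after turn [-3.7  7.8  5. ]
 turn -179.9 -> j6 -1.97 shift after turn [ 3.7 -7.8  5. ]
```

View pics/w10.png

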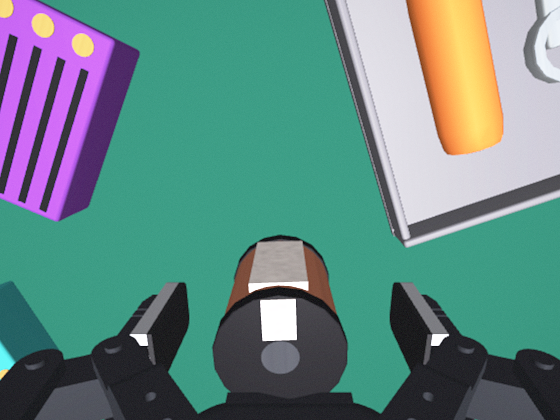

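```bash
python3 -m inch '[[1,-2,4,3,0],[1,-1,4,2,0],[1,0,0,0,0],[-1,0,0,0,0],[-1,0,0,0,0],[-1,0,0,0,0],[-1,0,0,0,0],[-1,0,0,0,0]]' 60; python3 -m inch '[[-1,0,0,-5,0],[-1,0,0,-15,0],[-1,0,0,-25,0],[-1,0,0,-30,0],[-1,0,0,-30,0],[-1,0,0,-20,0],[-1,0,0,-10,0],[-1,0,0,0,0]]'; python3 s.py; python3 -c "
from h import *
go(618.8,118.9,150,-88.6)
p,st=snap('wrist','w11')"
```

```text
clock: 32.98
position: [0.3553, -0.2873, 0.025]
ee_rot: [0.001, -0.541, 0.841, -0.015]
contact_force: [-1.1, -0.9, -2.4]
width: 0.0486
clock: 33.65
position: [0.3497, -0.281, 0.163]
ee_rot: [-0.001, -0.542, 0.841, -0.008]
contact_force: [0.8, -1.2, -2.8]
width: 0.0487
pos [ 349.7 -281.   163. ] zax [ 0.007 -0.015 -1.   ] sum -0.016 q [-0.828  0.131  1.879 -0.005  1.115  1.171] t 33.65
pos [ 349.7 -281.   163. ] xaxis -114.4 q [-0.83  0.13  1.88 -0.01  1.12  1.17] w 48.7 t 33.65
shift (current axes) [-475.5  -79.6    8.8]
 turn -25.8 -> j6 0.72 shift after turn [-393.3 -278.7    8.8]
 turn 154.2 -> j6 3.86 shift after turn [393.3 278.7   8.8]
```

View pics/w11.png

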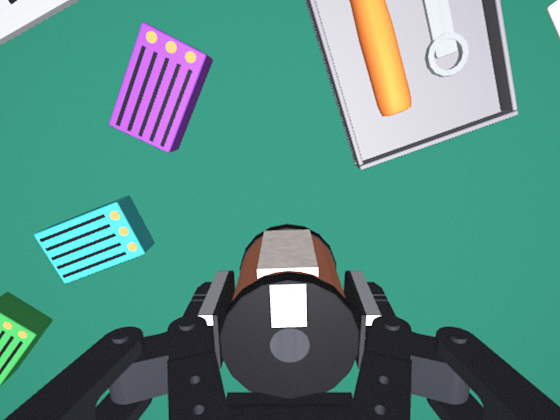

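```bash
python3 -m inch '[[-1,0,0,0,-3],[-1,0,0,0,-6],[-1,0,0,0,-6],[-1,0,0,0,-6],[-1,0,0,0,-3],[-1,0,0,0,0],[-1,-8,-6,0,0],[-1,-16,-12,0,0],[-1,-23,-16,0,0],[-1,-23,-16,0,0],[-1,-23,-16,0,0],[-1,-23,-16,0,0],[-1,-23,-16,0,0],[-1,-23,-16,0,0],[-1,-16,-11,0,0],[-1,-8,-6,0,0],[-1,0,0,0,0]]'; python3 s.py; python3 -c "
from h import *
go(618.8,118.9,150,-88.6)"
```

```text
clock: 35.12
position: [0.4782, -0.0722, 0.1432]
ee_rot: [-0.003, -0.704, 0.711, 0.01]
contact_force: [0.8, -0.7, -2.8]
width: 0.0487
pos [478.2 -72.2 143.2] zax [-0.017  0.01  -1.   ] sum 0.02 q [-0.297  0.219  1.819  0.005  1.123  1.281] t 35.12
pos [478.2 -72.2 143.2] xaxis -90.6 q [-0.3   0.22  1.82  0.    1.12  1.28] w 48.7 t 35.12
shift (current axes) [-192.6 -138.6   -7.3]
 turn -2.0 -> j6 1.25 shift after turn [-187.7 -145.1   -7.3]
 turn 178.0 -> j6 4.39 shift after turn [187.7 145.1  -7.3]
```

```bash
python3 -m inch '[[-1,-10,-8,0,-1],[-1,-20,-15,0,-1],[-1,-27,-20,0,0],[-1,-27,-20,0,0],[-1,-27,-20,0,0],[-1,-25,-18,0,0],[-1,-18,-13,0,0],[-1,-10,-8,0,0],[-1,-5,-4,0,0],[-1,0,0,0,0]]'; python3 s.py; python3 -c "
from h import *
go(618.8,118.9,31,-88.6)"
```

```text
clock: 35.95
position: [0.5988, 0.1055, 0.1333]
ee_rot: [0.01, 0.712, -0.702, -0.015]
contact_force: [-0.5, 0.8, -3.4]
width: 0.0489
pos [598.8 105.5 133.3] zax [-0.035  0.007 -0.999] sum 0.034 q [0.055 0.409 1.555 0.009 1.212 1.607] t 35.95
pos [598.8 105.5 133.3] xaxis -89.2 q [0.05 0.41 1.55 0.01 1.21 1.61] w 48.9 t 35.95
shift (current axes) [-12.4 -23.7 101.6]
 turn -0.6 -> j6 1.6 shift after turn [-12.1 -23.9 101.6]
 turn 179.4 -> j6 4.74 shift after turn [ 12.1  23.9 101.6]
```

Fast descent with decel takes tilt off; then settle above the pad.

```bash
python3 -m inch '[[-1,-6,-12,10,-0.6],[-1,-6,-12,30,0],[-1,0,0,25,0],[-1,0,0,15,0],[-1,0,0,5,0],[-1,0,0,0,0],[-1,0,0,0,0]]'; python3 s.py; python3 -c "
from h import *
go(618.8,118.9,31,-88.6)"
```

```text
clock: 36.53
position: [0.6154, 0.109, 0.0457]
ee_rot: [0.014, 0.713, -0.701, -0.014]
contact_force: [0.3, -0.8, -2.3]
width: 0.0489
pos [615.4 109.   45.7] zax [-0.04   0.    -0.999] sum 0.04 q [0.062 0.516 1.614 0.003 1.051 1.613] t 36.53
pos [615.4 109.   45.7] xaxis -89.0 q [0.06 0.52 1.61 0.   1.05 1.61] w 48.9 t 36.53
shift (current axes) [-9.9 -4.1 14.5]
 turn -0.4 -> j6 1.61 shift after turn [-9.8 -4.2 14.5]
 turn 179.6 -> j6 4.75 shift after turn [ 9.8  4.2 14.5]
```

```bash
python3 -m inch '[[-1,-6,-2,3,0],[-1,-4,-2,5,0],[-1,0,0,4,0],[-1,0,0,2,0],[-1,0,0,0,0]]'; python3 s.py
```

```text
clock: 36.95
position: [0.6214, 0.1189, 0.035]
ee_rot: [0.011, 0.713, -0.701, -0.012]
contact_force: [-0.5, 0.2, -2.8]
width: 0.049
pos [621.4 118.9  35. ] zax [-0.032  0.001 -0.999] sum 0.032 q [0.077 0.533 1.613 0.004 1.028 1.63 ] t 36.95
```

```bash
python3 -m inch '[[-1,0,0,2,0],[-1,0,0,1.5,0],[-1,0,0,0,0]]'; python3 s.py
```

```text
clock: 37.2
position: [0.6218, 0.1192, 0.0321]
ee_rot: [0.011, 0.713, -0.701, -0.011]
contact_force: [0.4, -0.6, -2.5]
width: 0.0489
pos [621.8 119.2  32.1] zax [-0.031  0.    -1.   ] sum 0.031 q [0.078 0.536 1.616 0.003 1.02  1.63 ] t 37.2
```

```bash
python3 -m inch '[[-1,0,0,2,0],[-1,0,0,0,0],[0.5,0,0,0,0],[0.5,0,0,0,0],[0.5,0,0,0,0],[0.5,0,0,0,0],[0.5,0,0,-10,0],[0.5,0,0,-20,0],[0.5,0,0,-25,0],[0.5,0,0,-25,0],[0.5,0,0,-20,0],[0.5,0,0,-10,0],[0.5,0,0,0,0]]'; python3 s.py; python3 -c "
from h import *
p,st=snap('wrist','w12')"
```

```text
clock: 38.28
position: [0.6266, 0.1191, 0.1514]
ee_rot: [0.009, 0.713, -0.701, -0.01]
contact_force: [0.8, -0.4, 0.2]
width: 0.0644
pos [626.6 119.1 151.4] zax [-0.026  0.001 -1.   ] sum 0.026 q [0.077 0.433 1.465 0.003 1.269 1.63 ] t 38.28
```

View pics/w12.png

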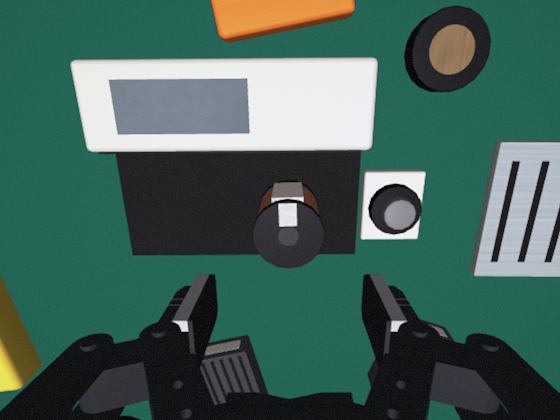

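```bash
python3 -m inch '[[1,-6,10,0,-2],[1,-12,18,0,-5],[1,-16,23,0,-5],[1,-16,24,0,-5],[1,-16,24,0,-5],[1,-16,24,0,-5],[1,-16,24,0,-5],[1,-10,20,0,-5],[1,-8,15,0,-3],[1,-5,8,0,-2],[1,0,0,0,0]]'; python3 s.py; python3 -c "
from h import *
go(350,288,150,-40)
p,st=snap('wrist','w13')"
```

```text
clock: 39.25
position: [0.3841, 0.1659, 0.1445]
ee_rot: [0.012, 0.927, -0.374, -0.026]
contact_force: [-0.4, -0.5, 0.1]
width: 0.0853
pos [384.1 165.9 144.5] zax [-0.057 -0.002 -0.998] sum 0.056 q [0.231 0.143 1.919 0.012 1.137 0.993] t 39.25
pos [384.1 165.9 144.5] xaxis -44.0 q [0.23 0.14 1.92 0.01 1.14 0.99] w 85.3 t 39.25
shift (current axes) [-109.5  -64.    -3.8]
 turn -4.0 -> j6 0.92 shift after turn [-104.8  -71.5   -3.8]
 turn 176.0 -> j6 4.07 shift after turn [104.8  71.5  -3.8]
```

View pics/w13.png

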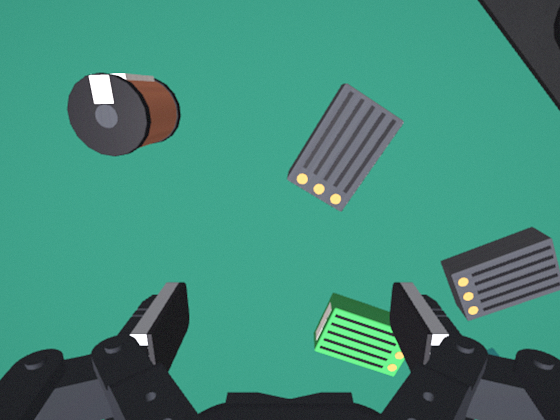

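```bash
python3 -c "
from h import *
p,st=snap('wrist')
c=w(p,(115,106.5),.064,st); a=w(p,(76,99),.064,st); b=w(p,(104,104),.064,st)
print(c,np.degrees(np.arctan2((a-c)[1],(a-c)[0])),np.degrees(np.arctan2((a-b)[1],(a-b)[0])))
for n,z in (('coil_a',0),('coil_a_mark',.032)):
  for d in mark_of(p,n)[:2]: print(n,d['confidence'],d['point'],w(p,d['point'],z,st))
go(c[0]*1000,c[1]*1000,150,-30)
"
```

```text
[0.35045298 0.29735368 0.064     ] 47.040073468063206 46.17329674685963
coil_a 0.65 [111.6, 143.7] [0.34584393 0.29960643 0.        ]
coil_a_mark 0.65 [72.2, 121.6] [0.36686818 0.31732623 0.032     ]
pos [389.5 166.5 145.3] xaxis -44.2 q [0.23 0.15 1.91 0.01 1.13 1.  ] w 85.3 t 39.45
shift (current axes) [-119.3  -66.5   -2.8]
 turn -14.2 -> j6 0.75 shift after turn [-99.4 -93.7  -2.8]
 turn 165.8 -> j6 3.89 shift after turn [99.4 93.7 -2.8]
```

```bash
python3 -m inch '[[1,-10,-6,0,0],[1,-20,-10,0,0],[1,-25,-12,0,0],[1,-24,-12,0,0],[1,-20,-10,5,0],[1,-10,-6,15,0],[1,-4,-3,20,0],[1,0,0,15,0],[1,0,0,8,0],[1,0,0,0,0]]'; python3 s.py; python3 -c "
from h import *
go(349,297,25,-44)
p,st=snap('wrist','w14')"
```

```text
clock: 40.28
position: [0.3605, 0.2988, 0.081]
ee_rot: [0.006, 0.925, -0.38, -0.019]
contact_force: [0.1, 0.2, 0.6]
width: 0.0854
pos [360.5 298.8  81. ] zax [-0.04   0.004 -0.999] sum 0.033 q [0.525 0.273 1.931 0.029 0.97  1.287] t 40.28
pos [360.5 298.8  81. ] xaxis -44.7 q [0.52 0.27 1.93 0.03 0.97 1.29] w 85.4 t 40.28
shift (current axes) [-5.1  8.  56.4]
 turn -0.7 -> j6 1.28 shift after turn [-5.2  7.9 56.4]
 turn 179.3 -> j6 4.42 shift after turn [ 5.2 -7.9 56.4]
```

View pics/w14.png

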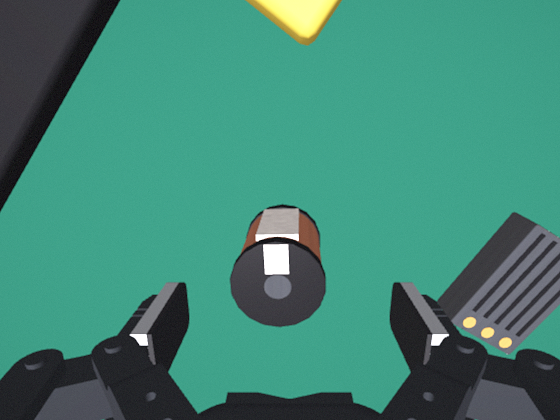

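```bash
python3 -c "
from h import *
p,st=snap('wrist')
c=w(p,(283,278),.064,st); print(c)
go(c[0]*1000,c[1]*1000,25)"
```

```text
[0.35057997 0.29795233 0.064     ]
pos [361.4 299.   82.4] xaxis -44.7 q [0.52 0.27 1.93 0.03 0.97 1.29] w 85.4 t 40.38
shift (current axes) [-5.2  7.  57.8]
```

```bash
python3 -m inch '[[1,-3,4,8,0],[1,-2,3,18,0],[1,0,0,18,0],[1,0,0,10,0],[1,0,0,4,0],[1,0,0,0,0]]'; python3 -c "
from h import *
go(350.6,298,25)"
```

```text
clock: 40.88
position: [0.3548, 0.2986, 0.0262]
ee_rot: [0.0, 0.924, -0.382, -0.015]
contact_force: [-0.1, 0.2, -0.6]
width: 0.0854
pos [354.8 298.6  26.2] xaxis -44.9 q [0.53 0.34 2.02 0.03 0.8  1.29] w 85.4 t 40.88
shift (current axes) [-2.5  3.4  1.3]
```

```bash
python3 -m inch '[[1,-2,3,0,0],[1,0,0,0,0],[-1,0,0,0,0],[-1,0,0,0,0],[-1,0,0,0,0],[-1,0,0,0,0],[-1,0,0,0,0],[-1,0,0,0,0]]' 60;  python3 s.py; python3 -m inch '[[-1,0,0,-5,0],[-1,0,0,-15,0],[-1,0,0,-25,0],[-1,0,0,-30,0],[-1,0,0,-30,0],[-1,0,0,-20,0],[-1,0,0,-10,0],[-1,0,0,0,0]]'; python3 s.py; python3 -c "
from h import *
go(616.8,205,150,-88.6)"
```

```text
clock: 41.55
position: [0.3526, 0.2986, 0.0295]
ee_rot: [-0.002, 0.924, -0.383, -0.013]
contact_force: [-0.1, -0.2, -1.2]
width: 0.0484
pos [352.6 298.6  29.5] zax [-0.023  0.015 -1.   ] sum 0.012 q [0.533 0.328 2.023 0.033 0.803 1.294] t 41.55
clock: 42.22
position: [0.353, 0.2944, 0.1685]
ee_rot: [0.002, 0.924, -0.383, -0.016]
contact_force: [0.9, 0.3, -2.8]
width: 0.0487
pos [353.  294.4 168.5] zax [-0.032  0.008 -0.999] sum 0.023 q [0.525 0.161 1.826 0.025 1.178 1.3  ] t 42.22
pos [353.  294.4 168.5] xaxis -45.0 q [0.53 0.16 1.83 0.03 1.18 1.3 ] w 48.7 t 42.22
shift (current axes) [ 250.2 -123.4    9.4]
 turn 43.6 -> j6 2.06 shift after turn [  96.1 -261.9    9.4]
 turn -136.4 -> j6 -1.08 shift after turn [-96.1 261.9   9.4]
```

```bash
python3 -m inch '[[-1,0,0,0,3],[-1,0,0,0,6],[-1,0,0,0,6],[-1,0,0,0,6],[-1,0,0,0,6],[-1,0,0,0,6],[-1,0,0,0,6],[-1,0,0,0,3],[-1,3,-8,0,0],[-1,6,-17,0,0],[-1,9,-25,0,0],[-1,9,-26,0,0],[-1,9,-26,0,0],[-1,9,-26,0,0],[-1,9,-26,0,0],[-1,9,-26,0,0],[-1,6,-17,0,0],[-1,3,-8,0,0],[-1,0,0,0,0]]'; python3 s.py; python3 -c "
from h import *
go(616.8,205,50,-88.6)"
```

```text
clock: 43.8
position: [0.5623, 0.2142, 0.1387]
ee_rot: [0.022, 0.719, -0.695, -0.018]
contact_force: [-0.2, 0.2, -3.2]
width: 0.0487
pos [562.3 214.2 138.7] zax [-0.057 -0.007 -0.998] sum 0.057 q [0.244 0.407 1.544 0.007 1.247 1.778] t 43.8
pos [562.3 214.2 138.7] xaxis -88.0 q [0.24 0.41 1.54 0.01 1.25 1.78] w 48.7 t 43.8
shift (current axes) [ 10.6 -59.2  85.5]
 turn 0.6 -> j6 1.79 shift after turn [ 10.  -59.3  85.5]
 turn -179.4 -> j6 -1.35 shift after turn [-10.   59.3  85.5]
```

```bash
python3 -m inch '[[-1,2,-10,0,0],[-1,3,-20,0,0],[-1,3,-18,0,0],[-1,2,-9,0,0],[-1,0,0,0,0],[-1,0,0,30,0],[-1,0,0,25,0],[-1,0,0,15,0],[-1,0,0,6,0],[-1,0,0,2,0],[-1,0,0,0,0]]'; python3 s.py; python3 -c "
from h import *
go(616.8,205,40,-88.6)"
```

```text
clock: 44.72
position: [0.6067, 0.2086, 0.0545]
ee_rot: [0.026, 0.722, -0.691, -0.022]
contact_force: [-0.4, 1.0, -3.0]
width: 0.0489
pos [606.7 208.6  54.5] zax [-0.068 -0.007 -0.998] sum 0.068 q [0.218 0.541 1.54  0.009 1.129 1.741] t 44.72
pos [606.7 208.6  54.5] xaxis -87.5 q [0.22 0.54 1.54 0.01 1.13 1.74] w 48.9 t 44.72
shift (current axes) [  4.  -10.9  13.8]
 turn 1.1 -> j6 1.76 shift after turn [  3.8 -11.   13.8]
 turn -178.9 -> j6 -1.38 shift after turn [-3.8 11.  13.8]
```

```bash
python3 -m inch '[[-1,2,-6,3,1],[-1,2,-6,6,0],[-1,0,0,6,0],[-1,0,0,3,0],[-1,0,0,1,0],[-1,0,0,0,0]]'; python3 s.py
```

```text
clock: 45.22
position: [0.6214, 0.2055, 0.0373]
ee_rot: [0.023, 0.716, -0.698, -0.02]
contact_force: [-0.7, 0.6, -3.3]
width: 0.049
pos [621.4 205.5  37.3] zax [-0.061 -0.005 -0.998] sum 0.06 q [0.209 0.571 1.532 0.009 1.099 1.751] t 45.22
```

```bash
python3 -m inch '[[-1,0,0,2,0],[-1,0,0,1,0],[-1,0,0,0,0]]'; python3 s.py
```

```text
clock: 45.47
position: [0.6218, 0.2055, 0.0363]
ee_rot: [0.022, 0.716, -0.698, -0.019]
contact_force: [-0.0, -0.5, -3.7]
width: 0.049
pos [621.8 205.5  36.3] zax [-0.059 -0.005 -0.998] sum 0.058 q [0.209 0.571 1.534 0.009 1.095 1.751] t 45.47
```

```bash
python3 -m inch '[[-1,0,0,2,0],[-1,0,0,1,0],[0.5,0,0,0,0],[0.5,0,0,0,0],[0.5,0,0,0,0],[0.5,0,0,0,0],[0.5,0,0,-10,0],[0.5,0,0,-20,0],[0.5,0,0,-25,0],[0.5,0,0,-25,0],[0.5,0,0,-20,0],[0.5,0,0,-10,0],[0.5,0,0,0,0]]'; python3 s.py; python3 -c "
from h import *
p,st=snap('wrist','w15')
go(411,147,150)
for d in regions_of(p,'mod_a')[:6]: print(d['confidence'],maskaxis(d['mask'],p,.026,st))"
```

```text
clock: 46.55
position: [0.6289, 0.2064, 0.1521]
ee_rot: [0.021, 0.716, -0.698, -0.019]
contact_force: [0.3, -0.2, 1.0]
width: 0.064
pos [628.9 206.4 152.1] zax [-0.057 -0.004 -0.998] sum 0.056 q [0.208 0.483 1.379 0.008 1.337 1.751] t 46.55
pos [628.5 206.3 151.2] xaxis -88.6 q [0.21 0.48 1.38 0.01 1.34 1.75] w 64.2 t 46.6
shift (current axes) [ 53.8 218.5  13.9]
0.84 [503.3  -1.7  74.3  33.3  62.9]
0.78 [460.6 177.6  78.7  50.9  15. ]
0.63 [399.7  38.8  31.3  12.7 -88.8]
```

View pics/w15.png

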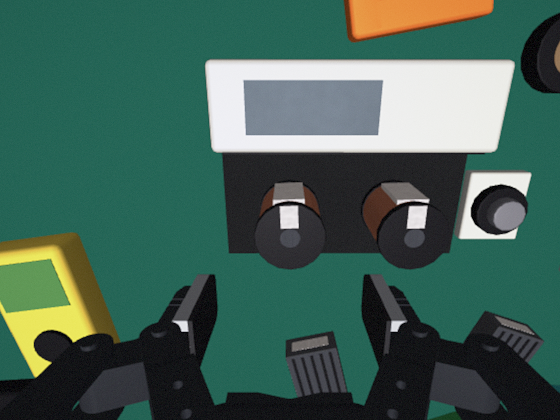

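```bash
python3 -c "
from h import *
p,st=snap('top','t16')
for d in regions_of(p,'mod_a')[:6]: print(d['confidence'],maskaxis(d['mask'],p,.026))
p,st=snap('side','s16')
for d in regions_of(p,'mod_a')[:6]: print(d['confidence'],maskaxis(d['mask'],p,.013))
"
```

```text
0.91 [ 471.5 -227.2   83.    49.1  -51. ]
0.81 [ 4.616e+02 -1.000e-01  8.400e+01  5.050e+01 -1.830e+01]
0.76 [ 224.5 -272.2   81.    48.8   70.8]
0.74 [437.  169.4  77.8  50.   14.8]
0.7 [ 390.2 -113.8   78.3   45.   -89.9]
0.72 [ 223.3 -275.8  103.6   52.9   70. ]
0.71 [ 389.4 -116.9  101.4   50.4   86.2]
0.69 [464.7  -5.2  86.4  72.  -16.9]
0.61 [339.5  27.3  99.   60.2 -65.9]
0.56 [ 473.7 -233.   100.1   63.4  -52.4]
```

View pics/t16.png

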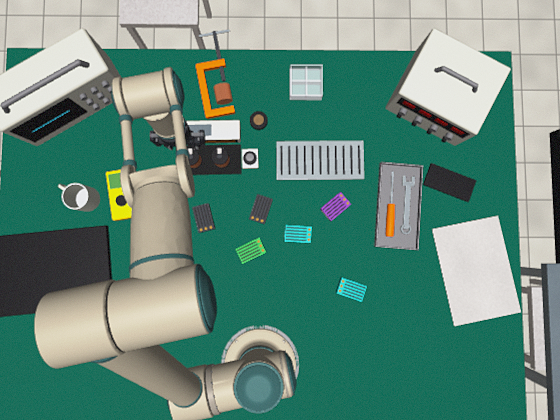

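View pics/s16.png

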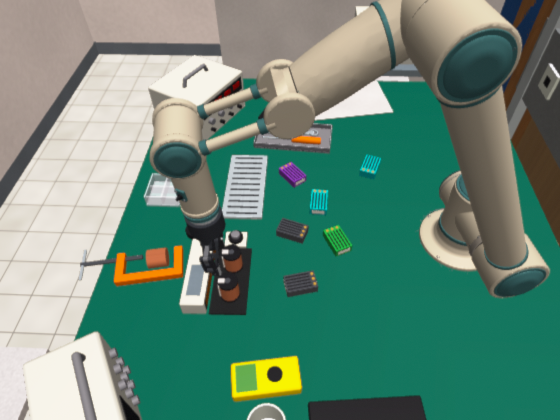

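```bash
python3 -m inch '[[1,2,10,0,-3],[1,3,20,0,-4],[1,3,24,0,-4],[1,4,24,0,-3],[1,4,24,0,0],[1,4,20,0,0],[1,3,12,0,0],[1,2,6,0,0],[1,0,0,0,0]]'; python3 s.py; python3 -m inch '[[1,0,0,-10,0],[1,0,0,-20,0],[1,0,0,-20,0],[1,0,0,-20,0],[1,0,0,-20,0],[1,0,0,-20,0],[1,0,0,-20,0],[1,0,0,-10,0],[1,0,0,-5,0],[1,0,0,0,0],[1,0,0,41,0],[1,0,0,41,0],[1,0,0,35,0],[1,0,0,25,0],[1,0,0,15,0],[1,0,0,8,0],[1,0,0,4,0],[1,0,0,0,0]]' >/dev/null; python3 s.py; python3 -c "
from h import *
p,st=snap('wrist','w16')
for d in regions_of(p,'mod_a')[:6]: print(d['confidence'],maskaxis(d['mask'],p,.026,st))
go(470,178,4,-75)"
```

```text
clock: 47.6
position: [0.4834, 0.1507, 0.1449]
ee_rot: [0.03, 0.799, -0.6, -0.032]
contact_force: [0.0, 0.1, -0.5]
width: 0.0853
pos [483.4 150.7 144.9] zax [-0.086 -0.01  -0.996] sum 0.087 q [0.161 0.285 1.723 0.005 1.22  1.448] t 47.6
pos [496.4 156.2 122.1] zax [-0.077 -0.006 -0.997] sum 0.077 q [0.166 0.321 1.733 0.008 1.166 1.449] t 49.1
0.95 [355.7  42.3  70.1  62.4 -64.6]
0.82 [475.6   6.4  70.7  68.3 -19.3]
0.57 [444.3 173.4  89.3  50.8  13.9]
0.49 [427.6 -55.1  12.5  12.4 -89.9]
0.2 [618.9 111.2  72.8  48.1 -74. ]
pos [497.6 156.4 123.6] xaxis -73.8 q [0.17 0.32 1.73 0.01 1.17 1.45] w 85.6 t 49.2
shift (current axes) [-26.6  11.7 121.2]
 turn 1.2 -> j6 1.47 shift after turn [-26.3  12.2 121.2]
 turn -178.8 -> j6 -1.67 shift after turn [ 26.3 -12.2 121.2]
```

View pics/w16.png

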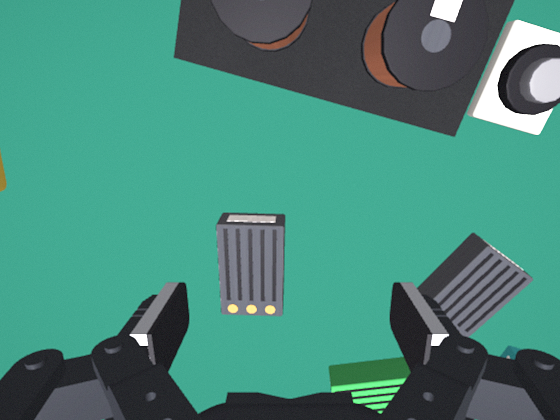

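```bash
python3 -c "
from h import *
p,st=snap('wrist')
C=np.array([w(p,rc,.026,st)[:2]*1000 for rc in [(227,219),(227,285),(314,283),(315,222)]]);print(np.round(C)); c=C.mean(0); e=(C[0]+C[1]-C[2]-C[3])/2; a=np.arctan2(e[1],e[0]); print(c,np.degrees(a),np.linalg.norm(e))
t=c+33*np.array([np.cos(a),np.sin(a)]); print(t)
go(t[0],t[1],4,np.degrees(a)-90)"
```

```text
[[470. 204.]
 [484. 158.]
 [409. 138.]
 [394. 186.]]
[439.3571413  171.50092783] 14.213158706707146 77.67186877421219
[471.34697785 179.60341865]
pos [498.  156.4 124.1] xaxis -73.8 q [0.17 0.32 1.73 0.01 1.17 1.45] w 85.4 t 49.25
shift (current axes) [-27.8  10.5 121.6]
 turn 2.0 -> j6 1.48 shift after turn [-27.4  11.4 121.6]
 turn -178.0 -> j6 -1.66 shift after turn [ 27.4 -11.4 121.6]
```

```bash
python3 -m inch '[[1,-7,3,10,1],[1,-10,4,20,1],[1,-10,4,25,0],[1,0,0,20,0],[1,0,0,12,0],[1,0,0,6,0],[1,0,0,0,0]]' 20;python3 s.py; python3 -c "
from h import *
go(470.5,178.8,4,-75.5)
p,st=snap('wrist','w17')"
```

```text
clock: 49.83
position: [0.4853, 0.1824, 0.0399]
ee_rot: [0.014, 0.788, -0.615, -0.018]
contact_force: [0.7, 0.0, -0.0]
width: 0.0853
pos [485.3 182.4  39.9] zax [-0.045  0.001 -0.999] sum 0.044 q [0.218 0.395 1.864 0.013 0.927 1.534] t 49.83
pos [485.3 182.4  39.9] xaxis -75.9 q [0.22 0.4  1.86 0.01 0.93 1.53] w 85.3 t 49.83
shift (current axes) [ 0.3 13.7 36.5]
 turn -0.4 -> j6 1.53 shift after turn [ 0.3 13.7 36.5]
 turn 179.6 -> j6 4.67 shift after turn [ -0.3 -13.7  36.5]
```

View pics/w17.png

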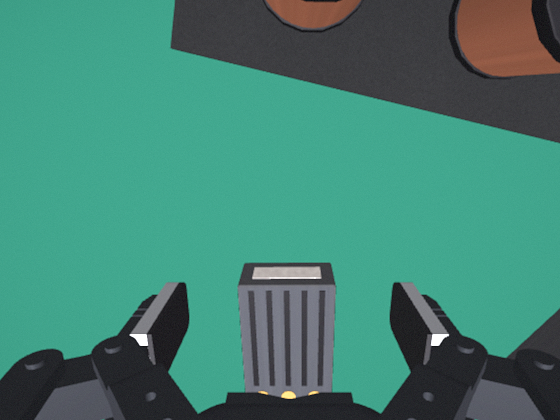

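```bash
python3 -m inch '[[1,0,5,6,0],[1,0,5,10,0],[1,0,3,10,0],[1,0,0,6,0],[1,0,0,3,0],[1,0,0,0,0]]' 20;python3 s.py; python3 -c "
from h import *
go(470.5,178.8,4,-75.5)"
```

```text
clock: 50.38
position: [0.477, 0.1799, 0.0102]
ee_rot: [0.008, 0.788, -0.615, -0.013]
contact_force: [-0.1, 0.8, 0.5]
width: 0.0853
pos [477.  179.9  10.2] zax [-0.03   0.004 -1.   ] sum 0.029 q [0.217 0.419 1.926 0.014 0.825 1.532] t 50.38
pos [477.  179.9  10.2] xaxis -75.9 q [0.22 0.42 1.93 0.01 0.83 1.53] w 85.3 t 50.38
shift (current axes) [-0.5  6.4  6.4]
 turn -0.4 -> j6 1.52 shift after turn [-0.5  6.4  6.4]
 turn 179.6 -> j6 4.67 shift after turn [ 0.5 -6.4  6.4]
```

```bash
python3 -m inch '[[1,0,3,3,0],[1,0,3,2,0],[1,0,0,0,0],[-1,0,0,0,0],[-1,0,0,0,0],[-1,0,0,0,0],[-1,0,0,0,0],[-1,0,0,0,0]]' 20;python3 s.py;  python3 -m inch '[[-1,0,0,-5,0],[-1,0,0,-10,0],[-1,0,0,-20,0],[-1,0,0,-25,0],[-1,0,0,-25,0],[-1,0,0,-20,0],[-1,0,0,-10,0],[-1,0,0,-5,0],[-1,0,0,0,0]]'; python3 -c "
from h import *
go(470.5,178.8,4,-75.5)
p,st=snap('wrist','w18')
p,st=snap('side','s18')"
```

```text
clock: 51.05
position: [0.4726, 0.1788, 0.0069]
ee_rot: [0.006, 0.788, -0.615, -0.012]
contact_force: [-0.1, 1.3, -1.5]
width: 0.0494
pos [472.6 178.8   6.9] zax [-0.026  0.005 -1.   ] sum 0.024 q [0.216 0.417 1.943 0.015 0.806 1.532] t 51.05
clock: 51.8
position: [0.4738, 0.1773, 0.1308]
ee_rot: [0.009, 0.788, -0.615, -0.014]
contact_force: [0.5, 0.2, -2.6]
width: 0.0493
pos [473.8 177.3 130.8] xaxis -75.9 q [0.21 0.27 1.79 0.01 1.12 1.53] w 49.3 t 51.8
shift (current axes) [ -0.8  -1.1 126.9]
 turn -0.4 -> j6 1.53 shift after turn [ -0.8  -1.1 126.9]
 turn 179.6 -> j6 4.67 shift after turn [  0.8   1.1 126.9]
```

View pics/w18.png

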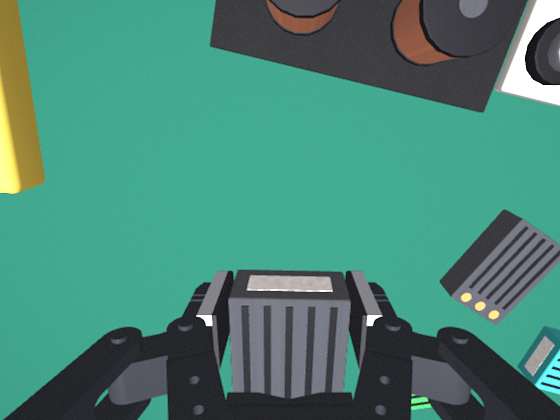

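View pics/s18.png

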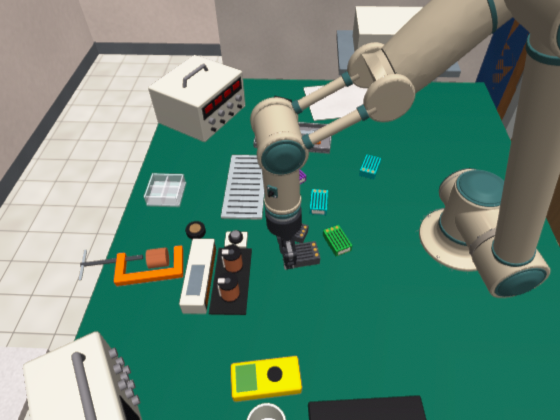

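```bash
python3 -m inch '[[-1,0,0,10,0],[-1,0,0,20,0],[-1,0,0,10,0],[-1,0,0,0,0],[0.0,0,0,0,0],[0.0,0,0,0,0],[0.1,0,0,0,0],[0.1,0,0,0,0]]' 20; python3 -c "
from h import *
p,st=snap('wrist','w19')"; python3 -m inch '[[0.13,0,0,0,0],[0.13,0,0,0,0]]'; python3 -c "
from h import *
p,st=snap('wrist','w20')
a=cv2.imread('pics/w19.png');b=cv2.imread('pics/w20.png');cv2.imwrite('pics/w1920.png',np.hstack([a[200:,150:450],b[200:,150:450]]))"
```

```text
clock: 52.57
position: [0.4664, 0.1761, 0.0801]
ee_rot: [0.015, 0.788, -0.615, -0.019]
contact_force: [-0.3, 0.1, -1.9]
width: 0.0491
clock: 52.78
position: [0.4673, 0.1763, 0.081]
ee_rot: [0.014, 0.788, -0.615, -0.018]
contact_force: [0.2, 0.4, -2.5]
width: 0.0496
```

View pics/w1920.png

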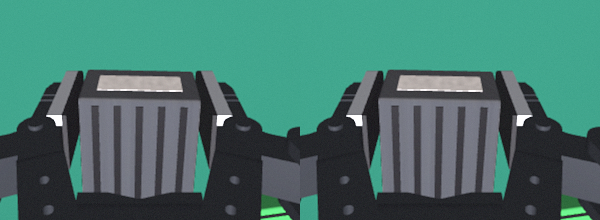

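```bash
for c in 1; do python3 -m inch '[[0.15,0,0,0,0],[0.15,0,0,0,0]]'; python3 -c "
from h import *
p,st=snap('wrist','w21')";  python3 -m inch '[[0.16,0,0,0,0],[0.16,0,0,0,0]]'; python3 -c "
from h import *
p,st=snap('wrist','w22')
a=cv2.imread('pics/w21.png');b=cv2.imread('pics/w22.png');cv2.imwrite('pics/w2122.png',np.hstack([a[200:,150:450],b[200:,150:450]]))"; done
```

```text
clock: 53.0
position: [0.4677, 0.1764, 0.0817]
ee_rot: [0.013, 0.788, -0.615, -0.017]
contact_force: [0.4, -1.0, -2.9]
width: 0.0494
clock: 53.22
position: [0.4678, 0.1764, 0.0819]
ee_rot: [0.013, 0.788, -0.615, -0.017]
contact_force: [-0.9, -0.1, -2.9]
width: 0.0496
```

View pics/w2122.png

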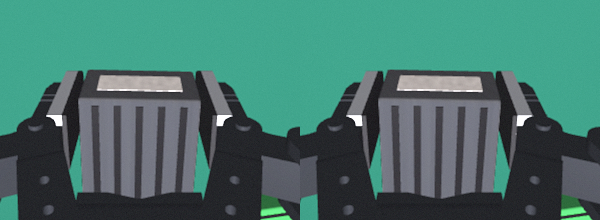

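```bash
python3 -m inch '[[0.165,0,0,0,0],[0.165,0,0,0,0]]'; python3 -c "
from h import *
p,st=snap('wrist','w23')";  python3 -m inch '[[0.17,0,0,0,0],[0.17,0,0,0,0]]'; python3 -c "
from h import *
p,st=snap('wrist','w24')
a=cv2.imread('pics/w23.png');b=cv2.imread('pics/w24.png');cv2.imwrite('pics/w2324.png',np.hstack([a[200:,150:450],b[200:,150:450]]))"
```

```text
clock: 53.43
position: [0.4677, 0.1764, 0.0818]
ee_rot: [0.013, 0.788, -0.615, -0.017]
contact_force: [0.2, -0.7, -2.5]
width: 0.0498
clock: 53.65
position: [0.4675, 0.1763, 0.082]
ee_rot: [0.014, 0.788, -0.615, -0.018]
contact_force: [0.3, -0.7, -0.1]
width: 0.0495
```

View pics/w2324.png

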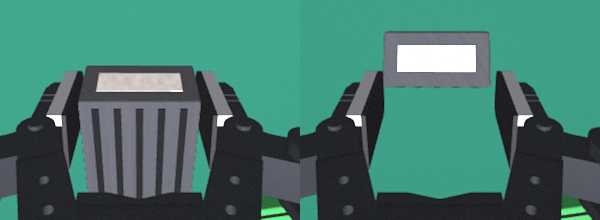

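```bash
python3 -c "
from h import *
p,st=snap('wrist','w25')
p2,_=snap('side','s25')
for z in (.06,.08,.1):
  a=w(p,(258,235),z,st);b=w(p,(258,340),z,st); print(z,(a+b)/2,np.linalg.norm(a-b))
a=w(p,(230,290),.08,st);b=w(p,(287,290),.08,st);print(np.linalg.norm(a-b))
f=p2['frame'][:,:,::-1];cv2.imwrite('pics/s25c.png',cv2.resize(f[180:330,220:380],None,fx=4,fy=4))"
```

```text
0.06 [0.47042547 0.17901386 0.06      ] 0.05384304865090793
0.08 [0.48029224 0.18115277 0.08      ] 0.04715164130751159
0.1 [0.49015901 0.18329168 0.1       ] 0.04046023396411528
0.02853682978376392
```

View pics/s25c.png

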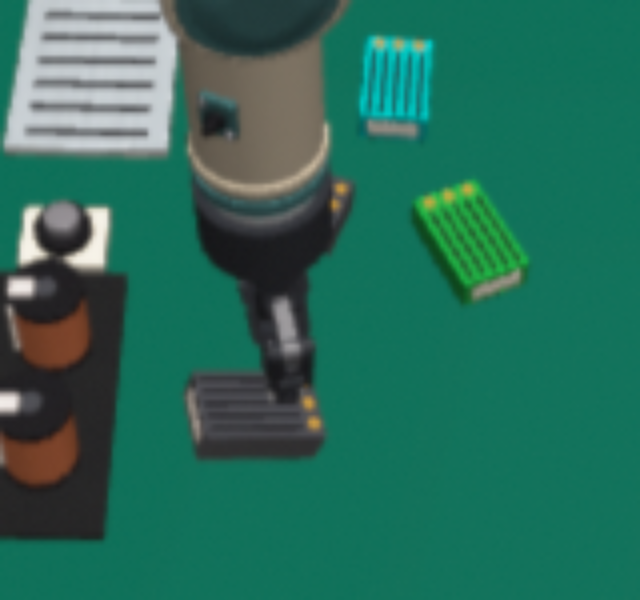

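View pics/w25.png

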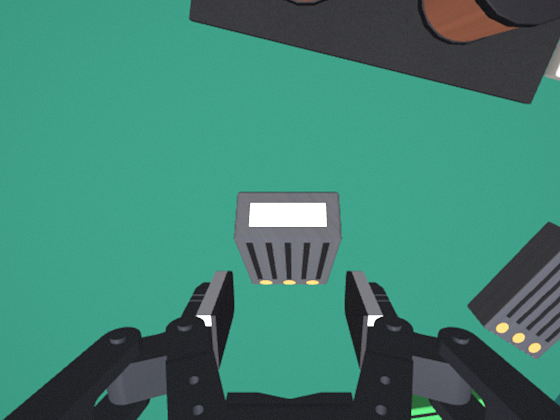

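```bash
python3 -m inch '[[1,0,0,-10,0],[1,0,0,-20,0],[1,0,0,-20,0],[1,0,0,-10,0],[1,0,0,0,0]]'; python3 s.py; python3 -c "
from h import *
p,st=snap('wrist','w26')
for d in regions_of(p,'mod_a')[:6]: print(d['confidence'],maskaxis(d['mask'],p,.026,st))"
```

```text
clock: 54.22
position: [0.4709, 0.1765, 0.1469]
ee_rot: [0.013, 0.788, -0.615, -0.017]
contact_force: [-0.0, 0.2, 0.1]
width: 0.0854
pos [470.9 176.5 146.9] zax [-0.044  0.    -0.999] sum 0.043 q [0.213 0.255 1.76  0.011 1.17  1.534] t 54.22
0.96 [407.9 -69.3  49.3  48.4 -80. ]
0.79 [491.4 183.9  81.3  50.   14.2]
0.77 [469.    8.1  80.1  66.3 -18.8]
0.61 [341.7  53.4  70.1  40.6  27.2]
```

View pics/w26.png

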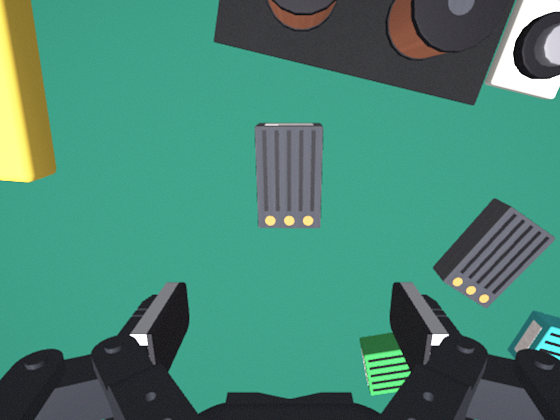

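```bash
python3 -m inch '[[1,0,-8,0,0],[1,0,-16,0,0],[1,0,-16,5,0],[1,0,-8,15,0],[1,0,-4,20,0],[1,0,0,25,0],[1,0,0,20,0],[1,0,0,10,0],[1,0,0,5,0],[1,0,0,0,0]]' 20; python3 s.py; python3 -c "
from h import *
go(523,192,7,-75.8)
p,st=snap('wrist','w27')"
```

```text
clock: 55.15
position: [0.5185, 0.1896, 0.0308]
ee_rot: [0.017, 0.788, -0.615, -0.021]
contact_force: [-0.1, -0.1, -0.2]
width: 0.0854
pos [518.5 189.6  30.8] zax [-0.054 -0.002 -0.999] sum 0.053 q [0.218 0.45  1.791 0.012 0.953 1.536] t 55.15
pos [518.5 189.6  30.8] xaxis -76.0 q [0.22 0.45 1.79 0.01 0.95 1.54] w 85.4 t 55.15
shift (current axes) [-1.  -6.2 23.6]
 turn -0.2 -> j6 1.53 shift after turn [-0.9 -6.2 23.6]
 turn 179.8 -> j6 4.67 shift after turn [ 0.9  6.2 23.6]
```

View pics/w27.png

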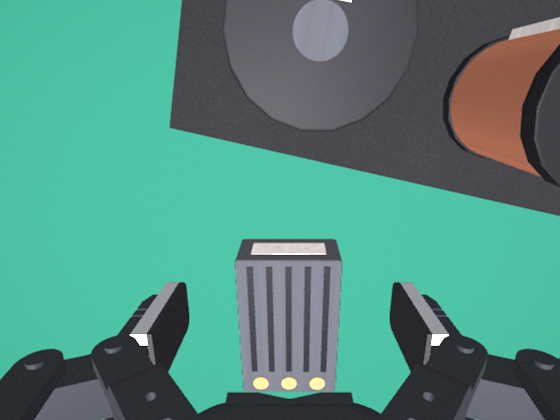

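```bash
python3 -m inch '[[1,0,-4,5,0],[1,0,-4,9,0],[1,0,-2,6,0],[1,0,0,3,0],[1,0,0,0,0],[-1,0,0,0,0],[-1,0,0,0,0],[-1,0,0,0,0],[-1,0,0,0,0],[-1,0,0,0,0]]' 20; python3 s.py; python3 -m inch '[[-1,0,0,-5,0],[-1,0,0,-12,0],[-1,0,0,-12,0],[-1,0,0,-12,0],[-1,0,0,-4,0],[-1,0,0,0,0],[0.15,0,0,0,0],[0.15,0,0,0,0]]' ; python3 s.py; python3 -c "
from h import *
p,st=snap('wrist','w28');go(523,192,7)"
```

```text
clock: 56.03
position: [0.5315, 0.1932, 0.0087]
ee_rot: [0.014, 0.788, -0.615, -0.018]
contact_force: [0.5, 0.6, -1.1]
width: 0.0493
pos [531.5 193.2   8.7] zax [-0.046  0.    -0.999] sum 0.045 q [0.219 0.49  1.789 0.013 0.908 1.537] t 56.03
clock: 56.7
position: [0.5318, 0.1926, 0.0547]
ee_rot: [0.015, 0.788, -0.615, -0.019]
contact_force: [-0.6, 0.7, -2.5]
width: 0.0493
pos [531.8 192.6  54.7] zax [-0.048 -0.001 -0.999] sum 0.047 q [0.218 0.436 1.739 0.011 1.014 1.537] t 56.7
pos [531.6 192.5  54.5] xaxis -76.0 q [0.22 0.44 1.74 0.01 1.01 1.54] w 49.3 t 56.75
shift (current axes) [-1.   6.2 47.9]
```

View pics/w28.png

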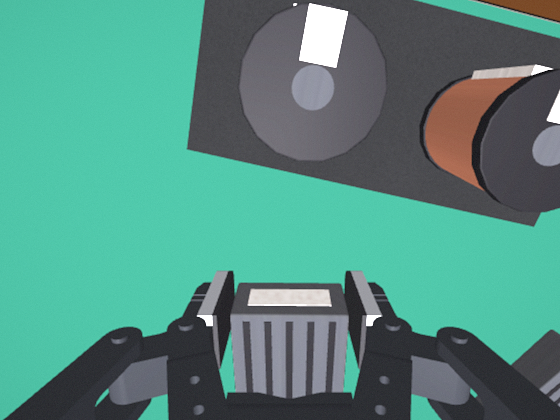

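Held level at the end. Now loosen in tiny steps.

```bash
python3 -m inch '[[0.163,0,0,0,0],[0.166,0,0,0,0],[0.1675,0,0,0,0],[0.1675,0,0,0,0]]' | grep -E 'width|contact'; python3 -c "
from h import *
p,st=snap('wrist','w29')
cv2.imwrite('pics/w29c.png',p['frame'][150:,100:460,::-1])"
```

```text
contact_force: [0.3, 0.5, 0.0]
width: 0.0502
```

View pics/w29c.png

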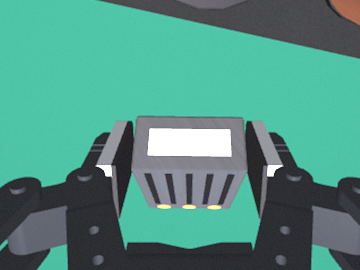

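```bash
python3 -m inch '[[-1,0,0,0,0],[-1,0,0,0,0],[-1,0,0,0,0]]' 60| grep -E 'width|contact'; python3 -c "
from h import *
p,st=snap('wrist','w30')
p,st=snap('side','s30'); f=p['frame'][:,:,::-1];cv2.imwrite('pics/s30c.png',cv2.resize(f[180:330,180:340],None,fx=4,fy=4))"
```

```text
contact_force: [-0.1, -0.6, -0.2]
width: 0.0479
```

View pics/w30.png

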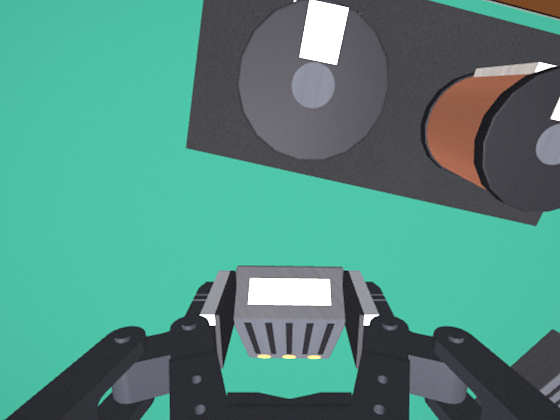

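View pics/s30c.png

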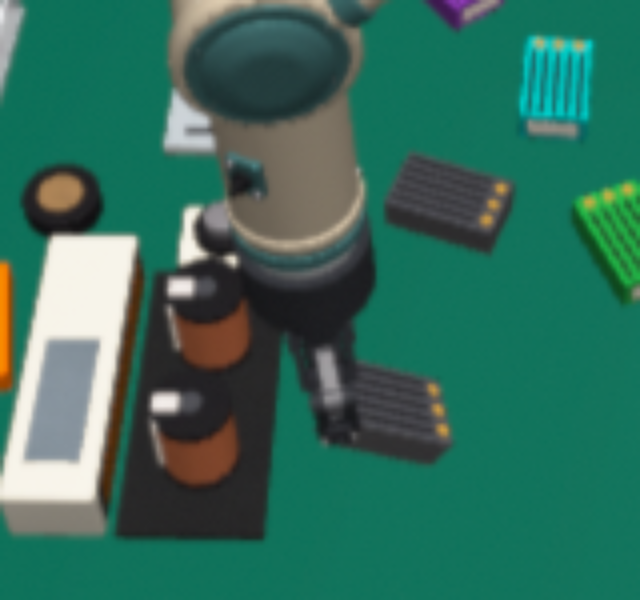

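```bash
python3 -m inch '[[-1,0,0,-5,0],[-1,0,0,-10,0],[-1,0,0,-8,0],[-1,0,0,-3,0],[-1,0,0,0,0],[0.15,0,0,0,0],[0.163,0,0,0,0],[0.166,0,0,0,0]]' 20| grep -E 'pos|width|contact'; python3 -c "
from h import *
p,st=snap('wrist','w31')
cv2.imwrite('pics/w31c.png',p['frame'][150:,100:460,::-1])"; python3 -m inch '[[0.1675,0,0,0,0],[0.1675,0,0,0,0]]' 20| grep -E 'pos|width|contact'; python3 -c "
from h import *
p,st=snap('wrist','w32')
a=cv2.imread('pics/w31.png');b=cv2.imread('pics/w32.png');cv2.imwrite('pics/w3132.png',np.hstack([a[200:,150:450],b[200:,150:450]]))"
```

```text
position: [0.532, 0.1923, 0.0821]
contact_force: [-0.1, 0.4, -3.2]
width: 0.0499
position: [0.5317, 0.1922, 0.0817]
contact_force: [-0.0, -0.2, -0.5]
width: 0.0499
```

View pics/w3132.png

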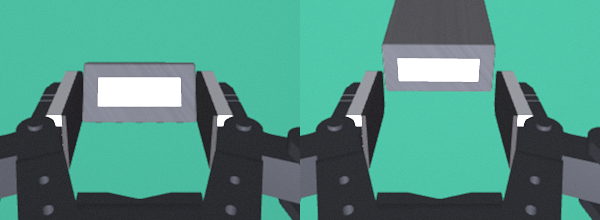

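```bash
python3 -m inch '[[-1,0,0,0,0]]' 60| grep -E 'pos|width|contact'; python3 -c "
from h import *
p,st=snap('wrist','w33')"
```

```text
position: [0.532, 0.1923, 0.0819]
contact_force: [-0.3, 0.1, 0.3]
width: 0.0393
```

View pics/w33.png

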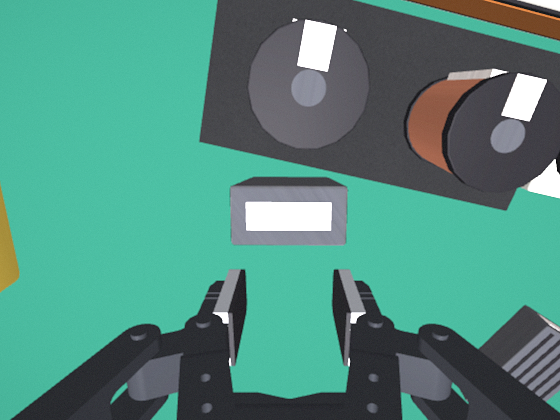

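```bash
python3 -m inch '[[0.3,0,0,-5,0],[0.5,0,0,-15,0],[1,0,0,-15,0],[1,0,0,-15,0],[1,0,0,-5,0],[1,0,0,0,0]]' 60| grep -E 'pos|width|contact'; python3 -c "
from h import *
p,st=snap('wrist','w34')
for d in regions_of(p,'mod_a')[:6]: print(d['confidence'],maskaxis(d['mask'],p,.026,st))
p,st=snap('side','s34'); f=p['frame'][:,:,::-1];cv2.imwrite('pics/s34c.png',cv2.resize(f[180:330,180:340],None,fx=4,fy=4))"
```

```text
position: [0.5351, 0.1924, 0.1404]
contact_force: [-0.0, -0.4, 0.0]
width: 0.0854
0.77 [539.7 195.8  62.9  55.5 -75.7]
0.73 [482.5   5.7  73.1  60.6  70.1]
0.73 [371.8  70.2  37.5  34.8  -9.3]
```

View pics/w34.png

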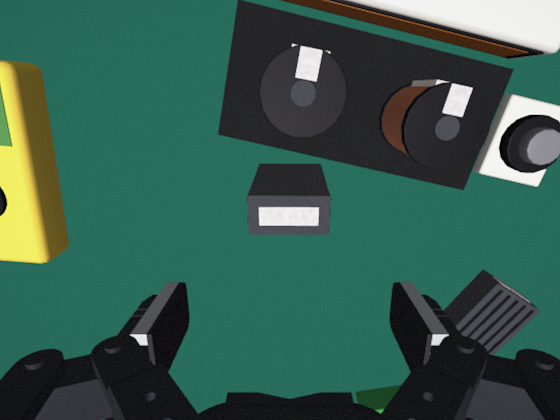

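View pics/s34c.png

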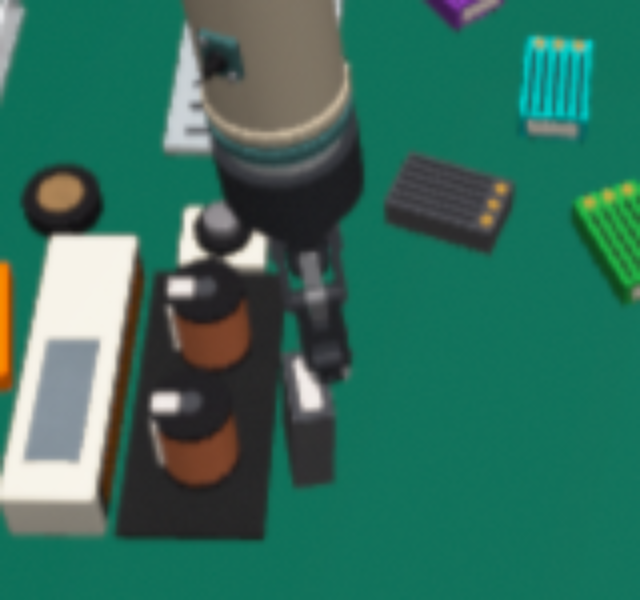

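```bash
python3 -c "
from h import *
p,st=snap('wrist')
C=np.array([w(p,rc,.08,st)[:2]*1000 for rc in [(197,248),(197,329),(234,329),(234,248)]]);print(np.round(C)); c=C.mean(0); e=C[0]-C[1];print(c,np.linalg.norm(e),np.linalg.norm(C[1]-C[2]),np.degrees(np.arctan2(e[1],e[0])))
go(c[0],c[1],50,-75.5)"
```

```text
[[551. 223.]
 [563. 177.]
 [540. 170.]
 [528. 218.]]
[545.55185993 196.90052703] 47.67672420032476 23.710905002985342 104.18795244286945
pos [533.6 192.1 138.2] xaxis -76.0 q [0.22 0.36 1.62 0.01 1.21 1.54] w 85.3 t 59.25
shift (current axes) [ -0.8 -17.6  87.4]
 turn -0.5 -> j6 1.53 shift after turn [ -0.6 -17.6  87.4]
 turn 179.5 -> j6 4.67 shift after turn [ 0.6 17.6 87.4]
```

```bash
python3 -m inch '[[1,0,-6,5,0],[1,0,-7,15,0],[1,0,-2,22,0],[1,0,0,22,0],[1,0,0,14,0],[1,0,0,6,0],[1,0,0,0,0]]' 60; python3 -c "
from h import *
p,st=snap('wrist','w35')
go(545.5,197,45,-75.8)"
```

```text
clock: 59.83
position: [0.5437, 0.1957, 0.0443]
ee_rot: [0.02, 0.788, -0.615, -0.023]
contact_force: [-0.2, -0.7, 0.6]
width: 0.0853
pos [543.9 195.7  44.8] xaxis -76.0 q [0.22 0.47 1.71 0.01 1.02 1.54] w 85.6 t 59.88
shift (current axes) [-0.9 -1.8 -0.3]
 turn -0.2 -> j6 1.54 shift after turn [-0.9 -1.8 -0.3]
 turn 179.8 -> j6 4.68 shift after turn [ 0.9  1.8 -0.3]
```

View pics/w35.png

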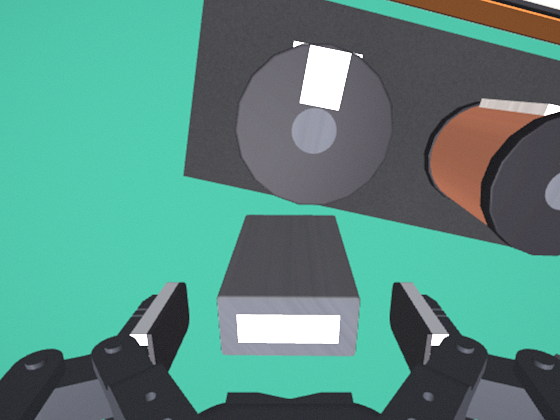

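```bash
python3 -m inch '[[1,0,-2,0,0],[-1,0,0,0,0],[-1,0,0,0,0],[-1,0,0,0,0],[-1,0,0,0,0],[-1,0,0,0,0],[-1,0,0,-5,0],[-1,0,0,-15,0],[-1,0,0,-25,0],[-1,0,0,-25,0],[-1,0,0,-20,0],[-1,0,0,-10,0],[-1,0,0,-4,0],[-1,0,0,0,0]]' 60; python3 s.py; python3 -c "
from h import *
p,st=snap('wrist','w36')
go(617,-232,150,-90)"
```

```text
clock: 61.05
position: [0.5521, 0.1965, 0.156]
ee_rot: [0.02, 0.788, -0.615, -0.023]
contact_force: [0.5, -0.3, -2.9]
width: 0.0495
pos [552.1 196.5 156. ] zax [-0.06  -0.003 -0.998] sum 0.059 q [0.217 0.373 1.554 0.01  1.274 1.54 ] t 61.05
pos [551.8 196.4 155.5] xaxis -76.0 q [0.22 0.37 1.55 0.01 1.27 1.54] w 49.2 t 61.1
shift (current axes) [431.5  40.4   3. ]
 turn 14.0 -> j6 1.78 shift after turn [428.4 -65.3   3. ]
 turn -166.0 -> j6 -1.36 shift after turn [-428.4   65.3    3. ]
```

View pics/w36.png

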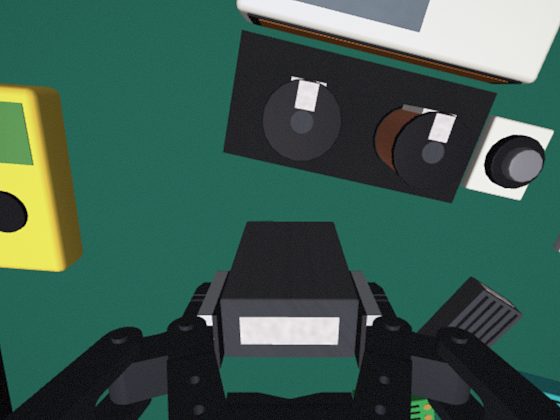

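```bash
python3 -m inch '[[-1,8,1,0,0],[-1,16,2,0,0],[-1,24,2,0,0],[-1,26,3,-1,0],[-1,26,3,-1,0],[-1,26,3,-1,0],[-1,26,3,-1,0],[-1,26,3,-1,0],[-1,26,3,-1,0],[-1,24,2,0,0],[-1,16,1,0,0],[-1,8,0,0,0],[-1,0,0,0,0]]'; python3 s.py; python3 -c "
from h import *
go(617,-232,150,-90)"
```

```text
clock: 62.18
position: [0.5781, -0.0712, 0.1426]
ee_rot: [0.031, 0.788, -0.613, -0.035]
contact_force: [-0.3, 0.1, -2.4]
width: 0.0495
pos [578.1 -71.2 142.6] zax [-0.093 -0.005 -0.996] sum 0.09 q [-0.226  0.397  1.554 -0.027  1.281  1.106] t 62.18
pos [578.1 -71.2 142.6] xaxis -75.8 q [-0.23  0.4   1.55 -0.03  1.28  1.11] w 49.5 t 62.18
shift (current axes) [165.3   2.6 -10.1]
 turn 14.2 -> j6 1.35 shift after turn [160.9 -38.  -10.1]
 turn -165.8 -> j6 -1.79 shift after turn [-160.9   38.   -10.1]
```

```bash
python3 -m inch '[[-1,0,0,-3,4],[-1,0,0,-3,6],[-1,0,0,-3,4],[-1,0,0,0,0],[-1,8,-2,0,0],[-1,16,-4,0,0],[-1,24,-6,0,0],[-1,24,-6,0,0],[-1,24,-6,0,0],[-1,24,-6,0,0],[-1,16,-4,0,0],[-1,8,-2,0,0],[-1,0,0,0,0]]'; python3 s.py; python3 -c "
from h import *
go(617,-232,100,-90)"
```

```text
clock: 63.27
position: [0.6121, -0.2221, 0.14]
ee_rot: [0.038, 0.71, -0.703, -0.038]
contact_force: [-0.4, -0.3, -1.2]
width: 0.0493
pos [ 612.1 -222.1  140. ] zax [-0.107 -0.001 -0.994] sum 0.097 q [-0.429  0.5    1.383 -0.046  1.356  1.143] t 63.27
pos [ 612.1 -222.1  140. ] xaxis -89.4 q [-0.43  0.5   1.38 -0.05  1.36  1.14] w 49.3 t 63.27
shift (current axes) [10.  -9.1 39.2]
 turn 0.6 -> j6 1.15 shift after turn [ 9.9 -9.2 39.2]
 turn -179.4 -> j6 -1.99 shift after turn [-9.9  9.2 39.2]
```

```bash
python3 -m inch '[[-1,5,-5,10,0.6],[-1,5,-5,20,0],[-1,0,0,22,0],[-1,0,0,14,0],[-1,0,0,6,0],[-1,0,0,2,0],[-1,0,0,0,0]]'; python3 s.py; python3 -c "
from h import *
go(617,-232,57,-90)
p,st=snap('wrist','w37')"
```

```text
clock: 63.85
position: [0.6143, -0.2275, 0.0598]
ee_rot: [0.037, 0.707, -0.705, -0.04]
contact_force: [-0.0, 0.4, -1.9]
width: 0.0493
pos [ 614.3 -227.5   59.8] zax [-0.108  0.004 -0.994] sum 0.1 q [-0.437  0.572  1.468 -0.045  1.202  1.151] t 63.85
pos [ 614.3 -227.5   59.8] xaxis -89.9 q [-0.44  0.57  1.47 -0.05  1.2   1.15] w 49.3 t 63.85
shift (current axes) [ 4.5 -3.   2.5]
 turn 0.1 -> j6 1.15 shift after turn [ 4.5 -3.   2.5]
 turn -179.9 -> j6 -1.99 shift after turn [-4.5  3.   2.5]
```

View pics/w37.png

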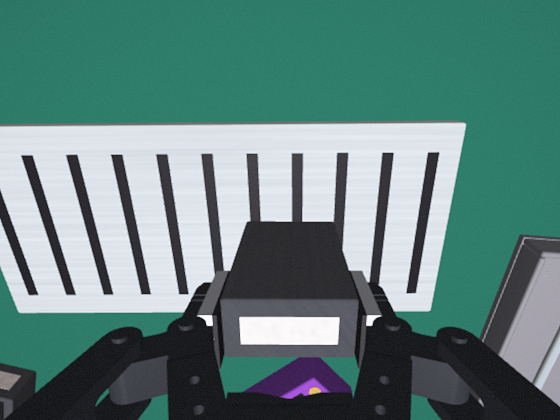

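```bash
python3 -m inch '[[-1,4,-3,2,0],[-1,0,0,2,0],[-1,0,0,0,0]]'| grep -E 'pos|contact'; python3 -m inch '[[-1,0,0,2,0],[-1,0,0,0,0]]'| grep -E 'pos|contact'
```

```text
position: [0.6194, -0.2318, 0.0583]
contact_force: [0.6, 1.0, -2.5]
position: [0.6204, -0.2324, 0.0582]
contact_force: [-0.0, 0.6, -2.4]
```

```bash
python3 -m inch '[[-1,0,0,3,0],[-1,0,0,2,0],[-1,0,0,0,0]]'| grep -E 'pos|contact'; python3 -m inch '[[-1,0,0,2,0],[-1,0,0,2,0],[-1,0,0,0,0]]'| grep -E 'pos|contact'
```

```text
position: [0.6208, -0.2327, 0.0583]
contact_force: [0.0, -0.1, -2.8]
position: [0.6213, -0.233, 0.0581]
contact_force: [0.6, 0.2, -2.6]
```

```bash
python3 -m inch '[[-1,0,0,5,0],[-1,0,0,3,0]]'| grep -E 'pos|contact'; python3 -m inch '[[-1,0,0,3,0],[-1,0,0,0,0]]'| grep -E 'pos|contact'
```

```text
position: [0.6216, -0.2331, 0.0575]
contact_force: [-4.1, 1.9, 10.3]
position: [0.6216, -0.2331, 0.0582]
contact_force: [-0.5, 0.7, -2.9]
```

```bash
python3 -m inch '[[-1,0,0,2,0],[0.3,0,0,0,0],[0.3,0,0,0,0],[0.3,0,0,0,0],[0.4,0,0,0,0],[0.4,0,0,-8,0],[0.4,0,0,-16,0],[0.4,0,0,-25,0],[0.4,0,0,-25,0],[0.4,0,0,-16,0],[0.4,0,0,-8,0],[0.4,0,0,0,0]]'| grep -E 'pos|contact'; python3 s.py; python3 -c "
from h import *
p,st=snap('wrist','w38')
p,st=snap('side','s38')"
```

```text
position: [0.6297, -0.2328, 0.1553]
contact_force: [0.2, -0.3, -0.0]
pos [ 629.7 -232.8  155.3] zax [-0.09  -0.003 -0.996] sum 0.081 q [-0.435  0.511  1.324 -0.042  1.388  1.143] t 66.15
```

View pics/w38.png

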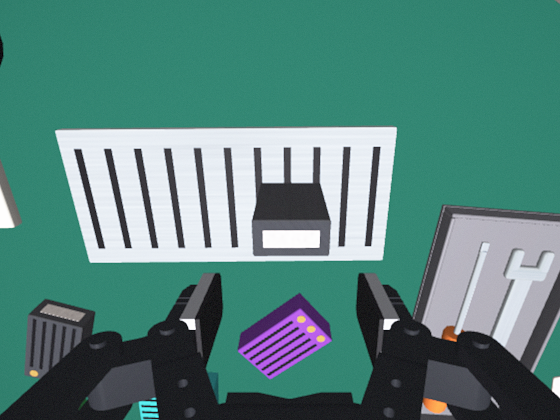

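View pics/s38.png

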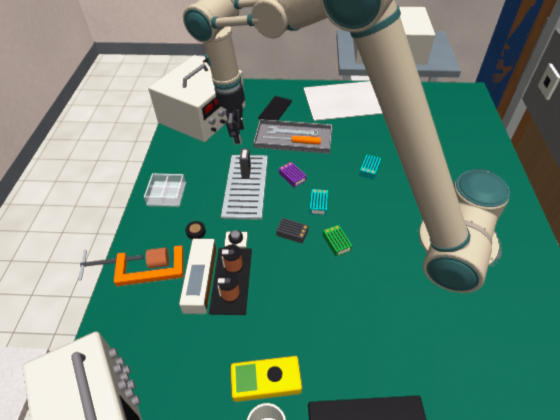

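```bash
python3 -m inch '[[1,-8,5,0,0],[1,-16,9,0,0],[1,-24,14,0,0],[1,-26,16,0,0],[1,-26,16,0,0],[1,-26,16,0,0],[1,-26,16,0,0],[1,-24,14,0,0],[1,-16,10,0,0],[1,-8,5,0,0],[1,0,0,0,4],[1,0,0,0,6],[1,0,0,0,5],[1,0,0,0,2],[1,0,0,0,0]]'| grep -E 'pos|contact'; python3 s.py; python3 -m inch '[[1,0,0,-10,0],[1,0,0,-20,0],[1,0,0,-20,0],[1,0,0,-20,0],[1,0,0,-20,0],[1,0,0,-20,0],[1,0,0,-20,0],[1,0,0,-10,0],[1,0,0,-5,0],[1,0,0,0,0]]' >/dev/null; python3 s.py; python3 -m inch '[[1,0,0,41,0],[1,0,0,41,0],[1,0,0,35,0],[1,0,0,25,0],[1,0,0,15,0],[1,0,0,8,0],[1,0,0,4,0],[1,0,0,0,0]]' >/dev/null; python3 s.py; python3 -c "
from h import *
go(495,-11,100,-108)
p,st=snap('wrist','w39')
for d in regions_of(p,'mod_a')[:6]: print(d['confidence'],maskaxis(d['mask'],p,.026,st))"
```

```text
position: [0.4814, -0.0162, 0.1462]
contact_force: [-0.7, -0.6, -0.3]
pos [481.4 -16.2 146.2] zax [-0.135  0.01  -0.991] sum 0.135 q [-0.169  0.277  1.738 -0.013  1.263  1.717] t 67.5
pos [500.6 -19.3 297.1] zax [-0.142  0.011 -0.99 ] sum 0.143 q [-0.168  0.214  1.438 -0.013  1.633  1.706] t 68.33
pos [474.4 -18.  121.7] zax [-0.143  0.011 -0.99 ] sum 0.143 q [-0.174  0.295  1.781 -0.015  1.208  1.704] t 69.0
pos [474.4 -18.  121.7] xaxis -107.1 q [-0.17  0.3   1.78 -0.02  1.21  1.7 ] w 85.3 t 69.0
shift (current axes) [-13.4 -20.4  18.7]
 turn 0.9 -> j6 1.72 shift after turn [-13.7 -20.2  18.7]
 turn -179.1 -> j6 -1.42 shift after turn [13.7 20.2 18.7]
0.95 [469.6  -2.1  86.9  50.3 -19.1]
0.91 [ 470.8 -186.3   69.4   35.6    1.9]
0.62 [ 398.8 -111.1   84.1   64.8   85.9]
0.61 [350.6  26.5  91.2  64.  -64.1]
```

View pics/w39.png

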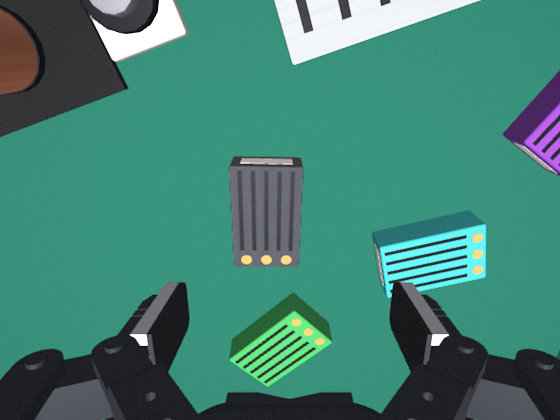

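```bash
for i in 1 2; do python3 -m inch '[[1,0,0,-10,0],[1,0,0,-20,0],[1,0,0,-20,0],[1,0,0,-20,0],[1,0,0,-20,0],[1,0,0,-20,0],[1,0,0,-20,0],[1,0,0,-10,0],[1,0,0,-5,0],[1,0,0,0,0]]' >/dev/null; python3 s.py;  python3 -m inch '[[1,0,0,41,0],[1,0,0,41,0],[1,0,0,35,0],[1,0,0,25,0],[1,0,0,15,0],[1,0,0,8,0],[1,0,0,4,0],[1,0,0,0,0]]' >/dev/null; python3 s.py; done
```

```text
pos [503.6 -20.7 286.9] zax [-0.113  0.006 -0.994] sum 0.112 q [-0.169  0.205  1.471 -0.014  1.578  1.702] t 69.93
pos [486.9 -20.2 115.2] zax [-0.101  0.004 -0.995] sum 0.101 q [-0.174  0.296  1.793 -0.015  1.153  1.703] t 70.6
pos [508.9 -21.6 285.5] zax [-0.073 -0.001 -0.997] sum 0.071 q [-0.169  0.191  1.49  -0.013  1.533  1.701] t 71.43
pos [500.5 -22.4 116.3] zax [-0.058 -0.004 -0.998] sum 0.057 q [-0.174  0.291  1.795 -0.015  1.113  1.703] t 72.1
```

```bash
python3 -m inch '[[1,0,0,-10,0],[1,0,0,-20,0],[1,0,0,-20,0],[1,0,0,-20,0],[1,0,0,-20,0],[1,0,0,-20,0],[1,0,0,-20,0],[1,0,0,-10,0],[1,0,0,-5,0],[1,0,0,0,0]]' >/dev/null; python3 s.py;  python3 -m inch '[[1,0,0,41,0],[1,0,0,41,0],[1,0,0,35,0],[1,0,0,25,0],[1,0,0,15,0],[1,0,0,8,0],[1,0,0,4,0],[1,0,0,0,0]]' >/dev/null; python3 s.py; python3 -c "
from h import *
p,st=snap('wrist','w40')
for d in regions_of(p,'mod_a')[:6]: print(d['confidence'],maskaxis(d['mask'],p,.026,st))
go(497,-13,40,-108)"
```

```text
pos [515.3 -22.6 288. ] zax [-0.029 -0.008 -1.   ] sum 0.027 q [-0.169  0.175  1.502 -0.013  1.492  1.701] t 72.93
pos [514.3 -24.6 118.9] zax [-0.015 -0.011 -1.   ] sum 0.013 q [-0.174  0.285  1.794 -0.015  1.075  1.703] t 73.6
0.89 [471.   -2.5  88.4  49.5 -18.6]
0.85 [368.6  12.1  51.8  47.  -65.6]
0.69 [ 476.9 -190.3   82.4   41.6   -3.3]
0.56 [ 404.  -137.5   81.5   36.9   27.8]
pos [515.4 -24.7 120.2] xaxis -107.1 q [-0.17  0.28  1.79 -0.02  1.08  1.7 ] w 85.5 t 73.7
shift (current axes) [-7.  20.4 80.3]
 turn 0.9 -> j6 1.72 shift after turn [-6.6 20.5 80.3]
 turn -179.1 -> j6 -1.42 shift after turn [  6.6 -20.5  80.3]
```

View pics/w40.png

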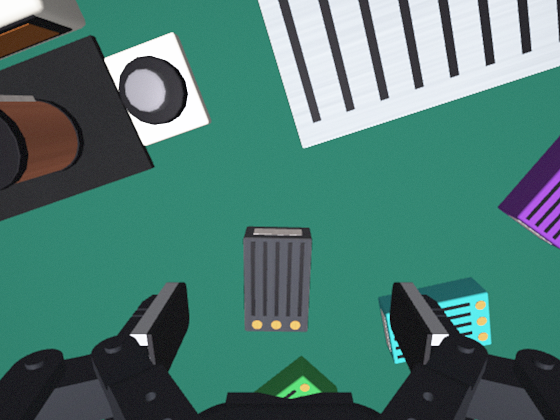

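```bash
python3 -c "
from h import *
p,st=snap('wrist')
C=np.array([w(p,rc,.026,st)[:2]*1000 for rc in [(239,245),(238,311),(331,308),(331,247)]]);print(np.round(C)); c=C.mean(0); e=(C[0]+C[1]-C[2]-C[3])/2; a=np.arctan2(e[1],e[0]); print(c,np.degrees(a),np.linalg.norm(e))
t=c+36*np.array([np.cos(a),np.sin(a)]); print(t)
go(t[0],t[1],8,np.degrees(a)-90)"; python3 -m inch '[[1,-3,7,10,0.5],[1,-4,10,20,0.5],[1,0,3,25,0],[1,0,0,18,0],[1,0,0,8,0],[1,0,0,3,0],[1,0,0,0,0]]' 20 | grep pos; python3 -c "
from h import *
go(497,-13,8,-108.5)
p,st=snap('wrist','w41')"
```

```text
[[511.   9.]
 [497. -36.]
 [422. -12.]
 [436.  34.]]
[466.46718932  -1.30683736] -17.95934370074679 78.98814488270327
[500.71310915 -12.40715152]
pos [515.8 -24.8 120.6] xaxis -107.1 q [-0.17  0.28  1.79 -0.02  1.08  1.7 ] w 85.5 t 73.75
shift (current axes) [ -9.   17.3 112.6]
 turn 0.9 -> j6 1.72 shift after turn [ -8.8  17.4 112.6]
 turn -179.1 -> j6 -1.42 shift after turn [  8.8 -17.4 112.6]
position: [0.5087, -0.0144, 0.044]
pos [508.7 -14.4  44. ] xaxis -108.1 q [-0.16  0.35  1.92 -0.02  0.85  1.74] w 85.1 t 74.33
shift (current axes) [ 1.9 12.2 35.8]
 turn 0.4 -> j6 1.75 shift after turn [ 2.  12.2 35.8]
 turn -179.6 -> j6 -1.39 shift after turn [ -2.  -12.2  35.8]
```

View pics/w41.png

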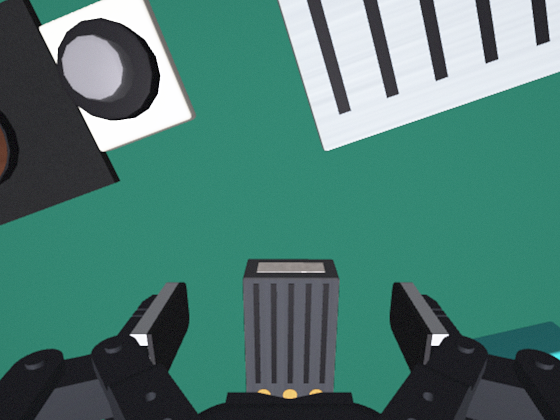

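```bash
python3 -m inch '[[1,0,2,5,0.4],[1,0,2,12,0],[1,0,1,12,0],[1,0,0,6,0],[1,0,0,2,0],[1,0,0,0,0]]' 20| grep pos; python3 s.py;python3 -c "
from h import *
p,st=snap('wrist','w42')"
```

```text
position: [0.5109, -0.0146, 0.0112]
pos [510.9 -14.6  11.2] zax [ 0.029 -0.018 -0.999] sum -0.031 q [-0.155  0.396  1.967 -0.02   0.747  1.756] t 74.88
```

View pics/w42.png

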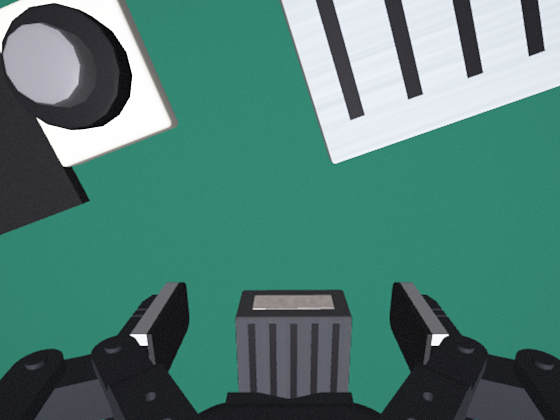

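```bash
python3 -m inch '[[1,0,4,1,0],[1,0,4,1,0],[1,0,2,0,0],[1,0,0,0,0],[-1,0,0,0,0],[-1,0,0,0,0],[-1,0,0,0,0],[-1,0,0,0,0],[-1,0,0,0,0]]' 20| grep pos; python3 s.py; python3 -m inch '[[-1,0,0,-5,0],[-1,0,0,-12,0],[-1,0,0,-12,0],[-1,0,0,-12,0],[-1,0,0,-4,0],[-1,0,0,0,0],[0.15,0,0,0,0],[0.15,0,0,0,0]]' ; python3 s.py; python3 -c "
from h import *
p,st=snap('wrist','w43')"
```

```text
position: [0.5021, -0.0113, 0.0114]
pos [502.1 -11.3  11.4] zax [ 0.034 -0.019 -0.999] sum -0.036 q [-0.151  0.384  1.99  -0.02   0.731  1.76 ] t 75.68
clock: 76.35
position: [0.4994, -0.0103, 0.057]
ee_rot: [0.007, -0.583, 0.812, -0.016]
contact_force: [-0.1, -0.2, -1.3]
width: 0.0491
pos [499.4 -10.3  57. ] zax [ 0.03  -0.018 -0.999] sum -0.033 q [-0.15   0.317  1.941 -0.018  0.851  1.759] t 76.35
```

View pics/w43.png

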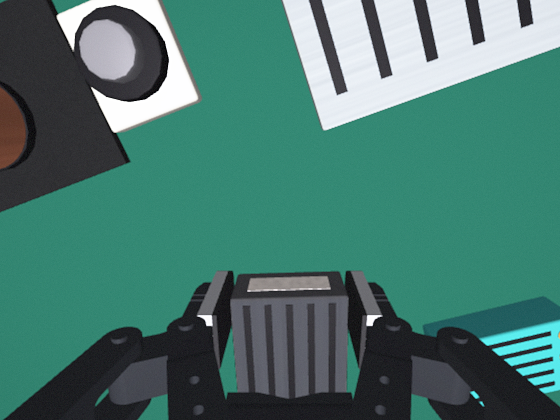

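```bash
python3 -m inch '[[0.163,0,0,0,0],[0.166,0,0,0,0]]' 20| grep -E 'width|contact'; python3 -c "
from h import *
p,st=snap('wrist','w44')
cv2.imwrite('pics/w44c.png',p['frame'][150:,100:460,::-1])"
```

```text
contact_force: [0.3, 0.0, -2.3]
width: 0.0498
```

View pics/w44c.png

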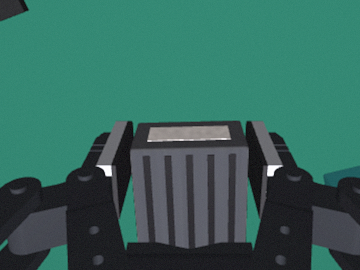

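```bash
python3 -m inch '[[0.1675,0,0,0,0]]' 20| grep -E 'width|contact'; python3 -c "
from h import *
p,st=snap('wrist','w45')
cv2.imwrite('pics/w45c.png',p['frame'][150:,100:460,::-1])"
```

```text
contact_force: [0.2, 0.5, -2.1]
width: 0.0497
```

View pics/w45c.png

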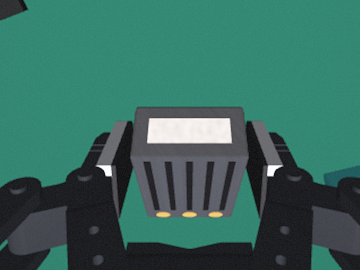

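Pivoting; close now at once.

```bash
python3 -m inch '[[-1,0,0,0,0],[-1,0,0,0,0],[-1,0,0,0,0]]' 20| grep -E 'width|contact'; python3 -c "
from h import *
p,st=snap('wrist','w46')
cv2.imwrite('pics/w46c.png',p['frame'][150:,100:460,::-1])"
```

```text
contact_force: [-0.2, -0.3, 0.3]
width: 0.0496
```

View pics/w46c.png

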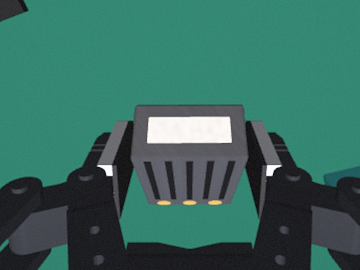

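Now gripped leaning. Raise 26 mm, then loosen gently and stop at hang.

```bash
python3 -m inch '[[-1,0,0,-5,0],[-1,0,0,-10,0],[-1,0,0,-8,0],[-1,0,0,-3,0],[-1,0,0,0,0],[0.15,0,0,0,0],[0.163,0,0,0,0]]' 20| grep -E 'pos|width|contact'; python3 -c "
from h import *
p,st=snap('wrist','w47')
cv2.imwrite('pics/w47c.png',p['frame'][150:,100:460,::-1])"
```

```text
position: [0.4973, -0.0096, 0.0833]
contact_force: [-0.2, 0.0, -1.4]
width: 0.0492
```

View pics/w47c.png

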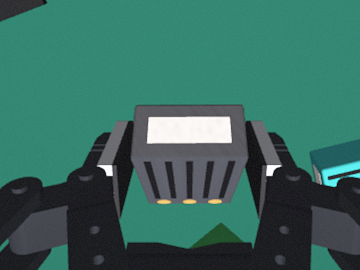

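```bash
python3 -m inch '[[0.166,0,0,0,0]]' 20| grep -E 'pos|width|contact'; python3 -c "
from h import *
p,st=snap('wrist','w48')
cv2.imwrite('pics/w48c.png',p['frame'][150:,100:460,::-1])"
```

```text
position: [0.497, -0.0096, 0.0829]
contact_force: [0.4, 0.0, -1.7]
width: 0.0501
```

View pics/w48c.png

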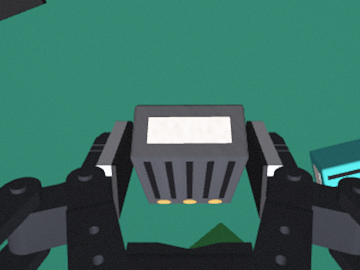

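```bash
python3 -m inch '[[0.1675,0,0,0,0]]' 20| grep -E 'pos|width|contact'; python3 -c "
from h import *
p,st=snap('wrist','w49')
cv2.imwrite('pics/w49c.png',p['frame'][150:,100:460,::-1])"
```

```text
position: [0.4967, -0.0095, 0.0826]
contact_force: [0.1, 0.3, -1.2]
width: 0.0496
```

View pics/w49c.png

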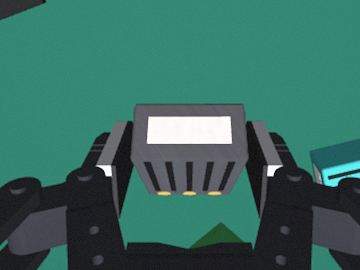

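```bash
python3 -m inch '[[0.1675,0,0,0,0]]' 20| grep -E 'pos|width|contact'; python3 -c "
from h import *
p,st=snap('wrist','w50')
cv2.imwrite('pics/w50c.png',p['frame'][150:,100:460,::-1])"
```

```text
position: [0.4965, -0.0095, 0.0823]
contact_force: [1.0, 0.2, -1.7]
width: 0.0498
```

View pics/w50c.png

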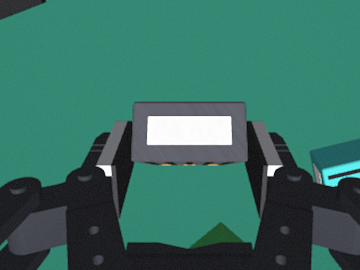

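Nearly hanging vertical; clamp hard now.

```bash
python3 -m inch '[[-1,0,0,0,0],[-1,0,0,0,0],[-1,0,0,0,0]]' 60| grep -E 'pos|width|contact'; python3 -c "
from h import *
p,st=snap('wrist','w51')
cv2.imwrite('pics/w51c.png',p['frame'][150:,100:460,::-1])
p,st=snap('side','s51'); f=p['frame'][:,:,::-1];cv2.imwrite('pics/s51c.png',cv2.resize(f[150:300,220:380],None,fx=4,fy=4))"
```

```text
position: [0.4964, -0.0095, 0.082]
contact_force: [-0.6, -0.1, -0.9]
width: 0.0478
```

View pics/w51c.png

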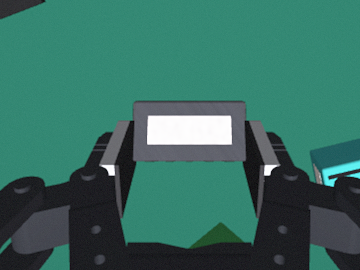

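View pics/s51c.png

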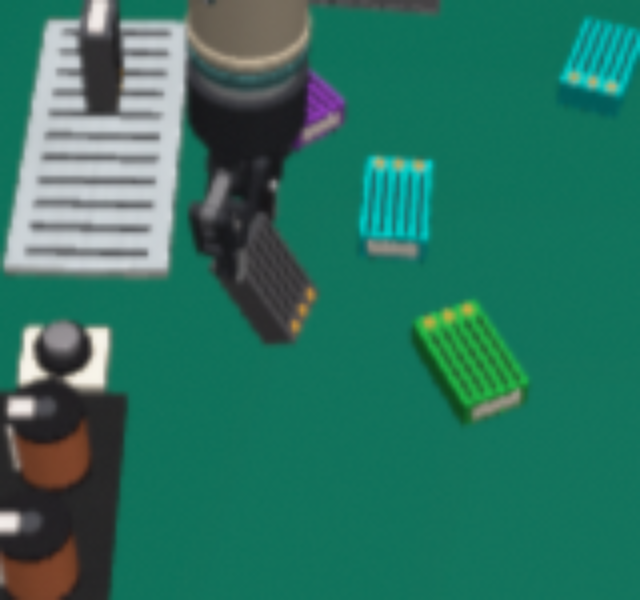

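```bash
python3 -m inch '[[-1,0,0,4,0],[-1,0,0,5,0],[-1,0,0,4,0],[-1,0,0,0,0],[0.15,0,0,0,0],[0.165,0,0,0,0],[0.1675,0,0,0,0]]' 20| grep -E 'pos|width|contact'; python3 -c "
from h import *
p,st=snap('wrist','w52')
cv2.imwrite('pics/w52c.png',p['frame'][150:,100:460,::-1])"
```

```text
position: [0.4976, -0.0099, 0.0679]
contact_force: [0.5, 0.4, -1.0]
width: 0.0498
```

View pics/w52c.png

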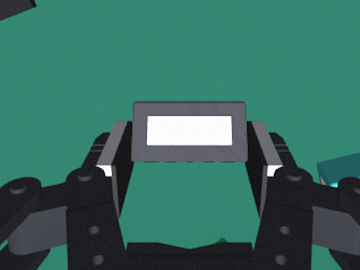

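```bash
python3 -m inch '[[0.168,0,0,0,0]]' 20| grep -E 'pos|width|contact'; python3 -c "
from h import *
p,st=snap('wrist','w53')
cv2.imwrite('pics/w53c.png',p['frame'][150:,100:460,::-1])"
```

```text
position: [0.4976, -0.0099, 0.0679]
contact_force: [-0.6, 0.0, -1.4]
width: 0.0501
```

View pics/w53c.png

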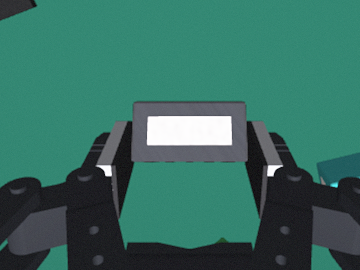

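```bash
python3 -m inch '[[0.169,0,0,0,0]]' 20| grep -E 'pos|width|contact'; python3 -c "
from h import *
p,st=snap('wrist','w54')
cv2.imwrite('pics/w54c.png',p['frame'][150:,100:460,::-1])"
```

```text
position: [0.4975, -0.0099, 0.0679]
contact_force: [-0.6, 0.2, -1.7]
width: 0.0501
```

View pics/w54c.png

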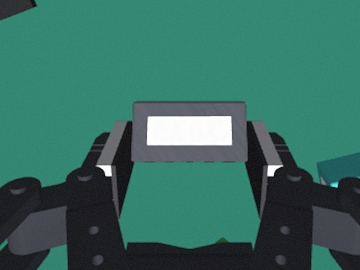

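```bash
python3 -m inch '[[0.1705,0,0,0,0]]' 20| grep -E 'pos|width|contact'; python3 -c "
from h import *
p,st=snap('wrist','w55')
cv2.imwrite('pics/w55c.png',p['frame'][150:,100:460,::-1])"
```

```text
position: [0.4973, -0.0099, 0.068]
contact_force: [0.2, -0.1, -0.7]
width: 0.05
```

View pics/w55c.png

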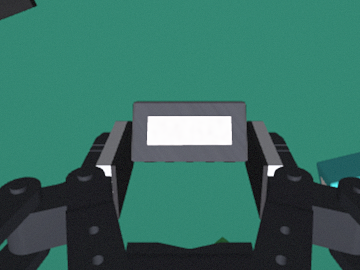

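```bash
python3 -m inch '[[0.1,0,0,0,0],[0,0,0,-5,0],[0,0,0,-8,0],[0,0,0,-4,0],[0,0,0,0,0],[0.15,0,0,0,0],[0.167,0,0,0,0],[0.1685,0,0,0,0]]' 20| grep -E 'pos|width|contact'; python3 -c "
from h import *
p,st=snap('wrist','w56')
cv2.imwrite('pics/w56c.png',p['frame'][150:,100:460,::-1])"
```

```text
position: [0.497, -0.0095, 0.0875]
contact_force: [-1.0, -0.7, -1.7]
width: 0.0501
```

View pics/w56c.png

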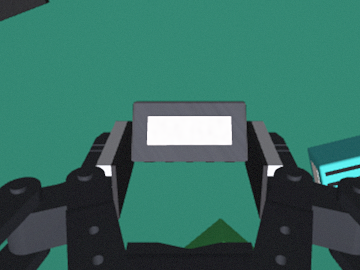

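```bash
python3 -m inch '[[0.1695,0,0,0,0]]' 20| grep -E 'width|contact'; python3 -c "
from h import *
p,st=snap('wrist','w57')
cv2.imwrite('pics/w57c.png',p['frame'][200:380,200:380,::-1])
def e():
  g=p['frame'][200:330,230:350].astype(int); m=(g.min(2)>200); r=np.where(m.any(1))[0]; return r.min()+200,r.max()+200
print(e())"; python3 -m inch '[[0.1705,0,0,0,0]]' 20| grep -E 'width|contact'; python3 -c "
from h import *
p,st=snap('wrist','w58')
cv2.imwrite('pics/w58c.png',p['frame'][150:,100:460,::-1])"
```

```text
contact_force: [-0.1, 0.2, -1.9]
width: 0.0499
(np.int64(266), np.int64(295))
contact_force: [0.1, 0.9, -0.4]
width: 0.0498
```

View pics/w58c.png

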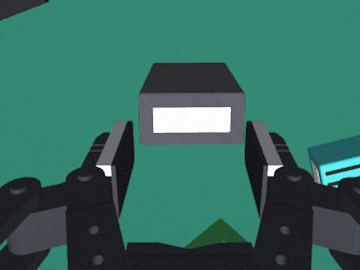

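```bash
python3 -c "
from h import *
p,st=snap('wrist','w59')
cv2.imwrite('pics/w59c.png',p['frame'][150:,100:460,::-1])
p,st=snap('side','s59'); f=p['frame'][:,:,::-1];cv2.imwrite('pics/s59c.png',cv2.resize(f[150:300,220:380],None,fx=4,fy=4))"
```

```text
(no output)
```

View pics/w59c.png

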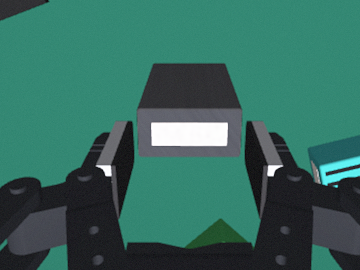

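View pics/s59c.png

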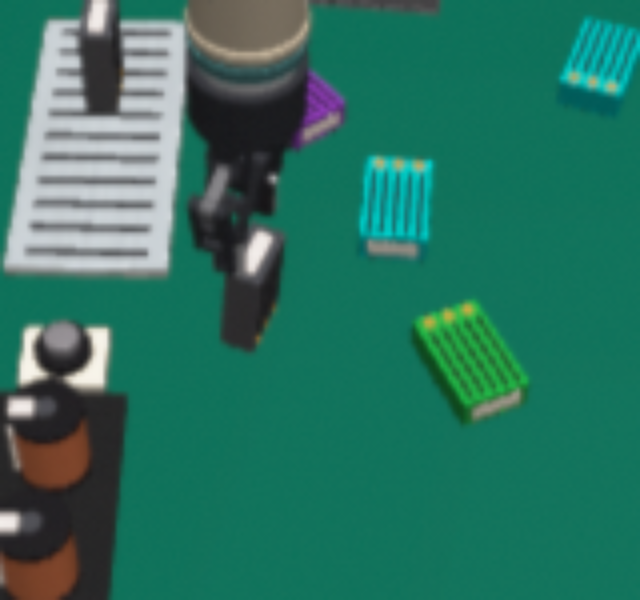

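```bash
python3 -m inch '[[0.3,0,0,0,0]]' 60| grep -E 'pos|width|contact'; python3 -c "
from h import *
p,st=snap('wrist','w60')
cv2.imwrite('pics/w60c.png',p['frame'][150:,100:460,::-1])"
```

```text
position: [0.497, -0.0095, 0.0874]
contact_force: [-0.8, -0.1, -0.4]
width: 0.0554
```

View pics/w60c.png

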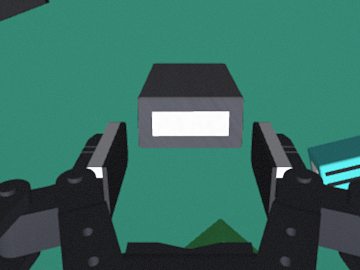

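```bash
python3 -m inch '[[0.8,0,0,0,0],[0.8,0,0,0,0],[0.8,0,0,0,0]]' 60| grep -E 'pos|width|contact'; python3 s.py; python3 -c "
from h import *
p,st=snap('wrist','w61')
cv2.imwrite('pics/w61c.png',p['frame'][150:,100:460,::-1])
p,st=snap('wrist','w62')"
```

```text
position: [0.4974, -0.0096, 0.0876]
contact_force: [-0.5, 0.5, -1.0]
width: 0.0765
pos [497.4  -9.6  87.6] zax [ 0.027 -0.018 -0.999] sum -0.029 q [-0.149  0.277  1.904 -0.017  0.932  1.758] t 80.93
```

View pics/w62.png

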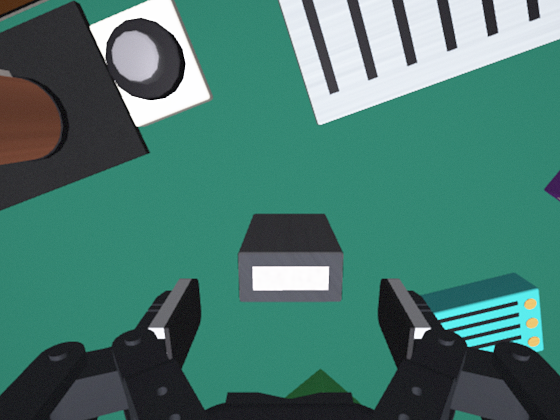

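Standing. Locate top face and grip it.

```bash
python3 -c "
from h import *
p,st=snap('wrist')
C=np.array([w(p,rc,.08,st)[:2]*1000 for rc in [(252,239),(252,342),(300,341),(300,239)]]); c=C.mean(0); e=C[0]-C[1];print(c,np.linalg.norm(e),np.linalg.norm(C[1]-C[2]),np.degrees(np.arctan2(e[1],e[0])))
go(c[0],c[1],47,-108)"
```

```text
[498.21888708  -9.6808033 ] 48.05432706927728 25.02092651092272 71.06446691245213
pos [497.3  -9.6  87.6] xaxis -108.7 q [-0.15  0.28  1.9  -0.02  0.93  1.76] w 77.0 t 81.08
shift (current axes) [-0.5  0.4 40.6]
 turn -0.7 -> j6 1.75 shift after turn [-0.5  0.4 40.6]
 turn 179.3 -> j6 4.89 shift after turn [ 0.5 -0.4 40.6]
```

```bash
python3 -m inch '[[1,0,0,8,0],[1,0,0,14,0],[1,0,0,12,0],[1,0,0,5,0],[1,0,0,0,0],[-1,0,0,0,0],[-1,0,0,0,0],[-1,0,0,0,0],[-1,0,0,0,0],[-1,0,0,0,0]]' 60| grep -E 'pos|width'; python3 s.py; python3 -m inch '[[-1,0,0,-5,0],[-1,0,0,-15,0],[-1,0,0,-25,0],[-1,0,0,-25,0],[-1,0,0,-20,0],[-1,0,0,-10,0],[-1,0,0,-4,0],[-1,0,0,0,0]]' 60 | grep -E 'contact|width'; python3 s.py; python3 -c "
from h import *
p,st=snap('wrist','w63')
go(617,-136,150,-90)"
```

```text
position: [0.4996, -0.0105, 0.047]
width: 0.0494
pos [499.6 -10.5  47. ] zax [ 0.03  -0.018 -0.999] sum -0.032 q [-0.15   0.331  1.952 -0.018  0.826  1.759] t 81.92
contact_force: [0.4, -0.2, -1.6]
width: 0.0493
pos [494.3  -8.  157.1] zax [ 0.027 -0.017 -0.999] sum -0.029 q [-0.147  0.198  1.81  -0.015  1.105  1.756] t 82.58
pos [494.1  -8.  156.5] xaxis -108.7 q [-0.15  0.2   1.81 -0.01  1.1   1.76] w 49.5 t 82.63
shift (current axes) [  81.8 -157.2   11.9]
 turn -18.7 -> j6 1.43 shift after turn [ 127.9 -122.7   11.9]
 turn 161.3 -> j6 4.57 shift after turn [-127.9  122.7   11.9]
```

View pics/w63.png

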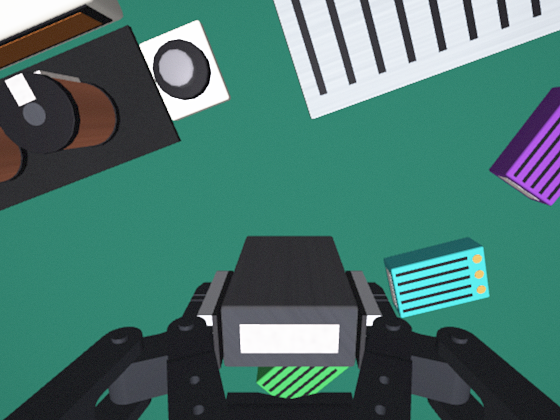

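```bash
python3 -m inch '[[-1,0,0,0,-4],[-1,0,0,0,-6],[-1,0,0,0,-5],[-1,0,0,0,-3],[-1,0,0,0,0],[-1,6,-6,0,0],[-1,12,-12,0,0],[-1,17,-17,0,0],[-1,18,-18,0,0],[-1,18,-18,0,0],[-1,18,-18,0,0],[-1,16,-16,0,0],[-1,11,-11,0,0],[-1,6,-6,0,0],[-1,0,0,0,0]]' | grep -E 'contact|width'; python3 s.py; python3 -c "
from h import *
go(617,-136,100,-90)"
```

```text
contact_force: [0.9, 0.0, -1.7]
width: 0.0493
pos [ 622.5 -145.4  147.7] zax [ 0.012 -0.019 -1.   ] sum -0.017 q [-0.33   0.416  1.503 -0.015  1.205  1.254] t 83.88
pos [ 622.5 -145.4  147.7] xaxis -90.5 q [-0.33  0.42  1.5  -0.01  1.21  1.25] w 49.3 t 83.88
shift (current axes) [-10.2   6.1  47.5]
 turn -0.5 -> j6 1.25 shift after turn [-10.2   6.1  47.5]
 turn 179.5 -> j6 4.39 shift after turn [10.2 -6.1 47.5]
```

```bash
python3 -m inch '[[-1,-5,3,10,-0.5],[-1,-5,3,18,0],[-1,0,0,22,0],[-1,0,0,16,0],[-1,0,0,8,0],[-1,0,0,3,0],[-1,0,0,0,0]]' | grep -E 'contact|width'; python3 s.py; python3 -c "
from h import *
p,st=snap('wrist','w64')
go(617,-136,58,-90)"
```

```text
contact_force: [-0.2, 0.5, -1.1]
width: 0.0496
pos [ 616.2 -137.1   66.7] zax [ 0.009 -0.017 -1.   ] sum -0.014 q [-0.321  0.478  1.622 -0.015  1.028  1.261] t 84.47
pos [ 616.4 -137.2   67.2] xaxis -90.2 q [-0.32  0.48  1.62 -0.02  1.03  1.26] w 49.3 t 84.52
shift (current axes) [-1.3 -0.5  9.1]
 turn -0.2 -> j6 1.26 shift after turn [-1.3 -0.5  9.1]
 turn 179.8 -> j6 4.4 shift after turn [1.3 0.5 9.1]
```

View pics/w64.png

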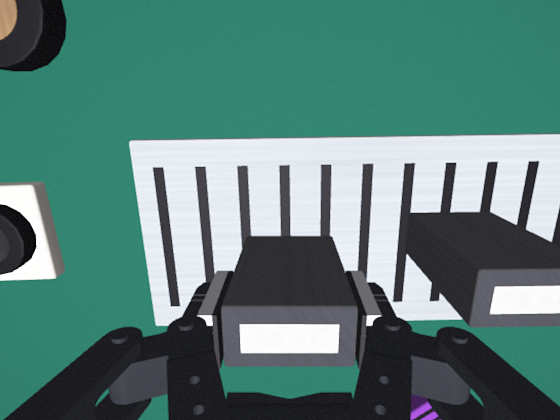

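```bash
python3 -m inch '[[-1,0,0,4,0],[-1,0,0,4,0],[-1,0,0,3,0],[-1,0,0,0,0]]' | grep -E 'contact|pos';python3 -m inch '[[-1,0,0,3,0],[-1,0,0,2,0]]' | grep -E 'contact|pos'
```

```text
position: [0.6188, -0.1379, 0.0587]
contact_force: [0.2, -0.7, -0.1]
position: [0.6198, -0.1383, 0.0566]
contact_force: [-5.0, 1.3, 16.7]
```

Contact. Release and retreat upward.

```bash
python3 -m inch '[[-1,0,0,0,0],[0.25,0,0,0,0],[0.3,0,0,0,0],[0.3,0,0,0,0],[0.4,0,0,0,0],[0.4,0,0,-8,0],[0.4,0,0,-16,0],[0.4,0,0,-25,0],[0.4,0,0,-25,0],[0.4,0,0,-20,0],[0.4,0,0,-10,0],[0.4,0,0,0,0]]' 60| grep -E 'contact|pos'; python3 s.py; python3 -c "
from h import *
p,st=snap('wrist','w65')
p,st=snap('side','s65')
p,st=snap('top','t65')
for d in mark_of(p,'start_top')[:1]: print(d['confidence'],w(p,d['point'],.03))"
```

```text
position: [0.6182, -0.1363, 0.1674]
contact_force: [0.4, 0.9, 0.4]
pos [ 618.2 -136.3  167.4] zax [ 0.019 -0.02  -1.   ] sum -0.025 q [-0.319  0.389  1.496 -0.014  1.232  1.26 ] t 86.02
0.48 [0.61974114 0.03843505 0.03      ]
```

View pics/w65.png

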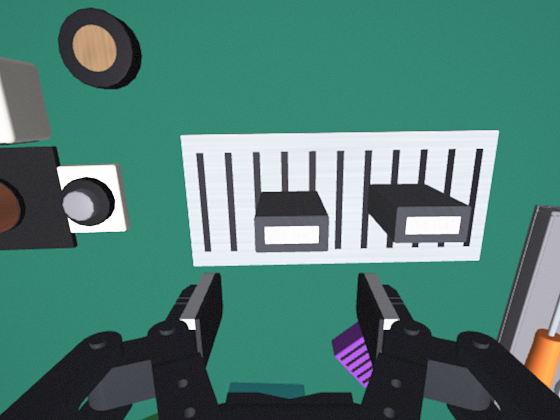

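View pics/s65.png

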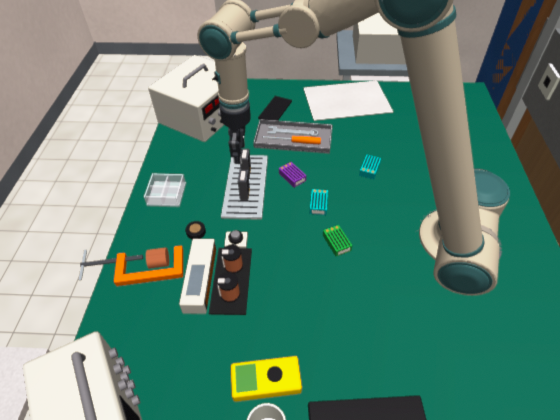

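View pics/t65.png

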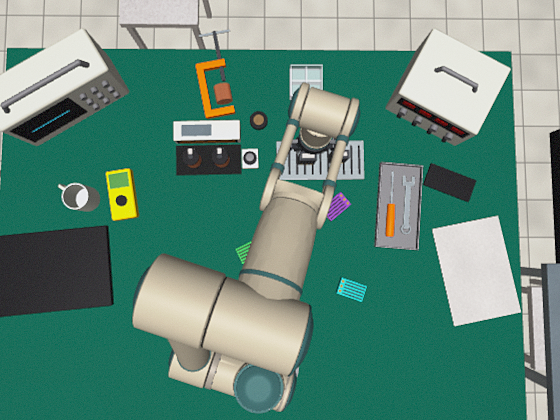

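```bash
python3 -m inch '[[-1,-8,0,0,0],[-1,-16,0,0,0],[-1,-23,0,0,0],[-1,-24,0,0,0],[-1,-24,0,0,0],[-1,-24,0,0,0],[-1,-22,0,0,0],[-1,-15,0,0,0],[-1,-7,0,0,0],[-1,0,0,0,0]]' 60| grep -E 'width|pos'; python3 s.py; python3 -c "
from h import *
go(621,33,90,-90)
p,st=snap('wrist','w66')
for d in mark_of(p,'start_top')[:1]: print(d['confidence'],d['point'],w(p,d['point'],.03,st),w(p,d['point'],.04,st))
a=cv2.imread('pics/t0.png') if 0 else cv2.imread('pics/top0.png'); cv2.imwrite('pics/mat.png',cv2.resize(np.clip(a[220:320,0:120].astype(float)*3,0,255).astype(np.uint8),None,fx=4,fy=4))"
```

```text
position: [0.6081, 0.0387, 0.1447]
width: 0.0
pos [608.1  38.7 144.7] zax [-0.016 -0.011 -1.   ] sum 0.015 q [-0.043  0.393  1.55  -0.013  1.214  1.539] t 87.05
pos [608.1  38.7 144.7] xaxis -90.4 q [-0.04  0.39  1.55 -0.01  1.21  1.54] w 0.0 t 87.05
shift (current axes) [  5.  -13.8  54.5]
 turn -0.4 -> j6 1.53 shift after turn [  5.1 -13.7  54.5]
 turn 179.6 -> j6 4.67 shift after turn [-5.1 13.7 54.5]
0.9 [194.2, 294.9] [0.6210488  0.03370493 0.03      ] [0.62369196 0.0339795  0.04      ]
```

View pics/w66.png

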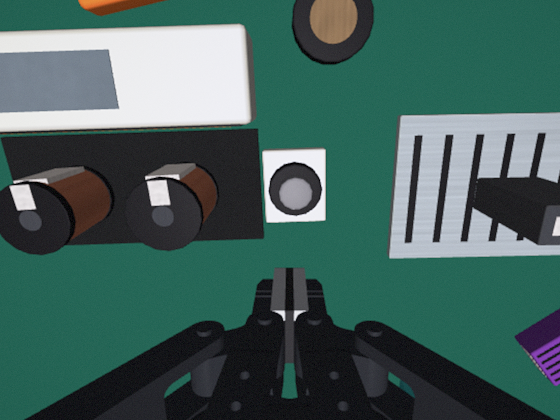

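View pics/mat.png

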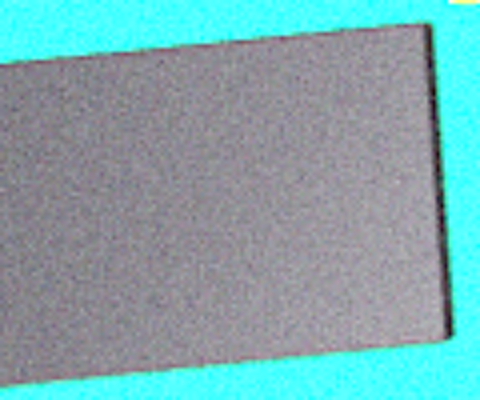

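```bash
python3 -m inch '[[-1,2,-6,10,0],[-1,2,-6,20,0],[-1,1,-2,25,0],[-1,0,0,20,0],[-1,0,0,12,0],[-1,0,0,5,0],[-1,0,0,0,0]]' | grep -E 'contact|pos'; python3 -c "
from h import *
go(621,33.3,38)"
```

```text
position: [0.6256, 0.0206, 0.0464]
contact_force: [-1.0, -0.2, 1.0]
pos [625.6  20.6  46.4] xaxis -91.0 q [-0.07  0.5   1.64 -0.02  1.01  1.53] w -0.2 t 87.73
shift (current axes) [-12.8   4.7   8.2]
```

```bash
python3 -m inch '[[-1,-5,2,0,0],[-1,-6,2,0,0],[-1,-2,0,2,0],[-1,0,0,2,0],[-1,0,0,0,0]]' | grep -E 'contact|pos'; python3 -c "
from h import *
go(621,33.3,38)"
```

```text
position: [0.6236, 0.033, 0.044]
contact_force: [-0.5, -0.4, 1.0]
pos [623.6  33.   44. ] xaxis -91.1 q [-0.05  0.5   1.65 -0.02  1.    1.55] w 0.2 t 88.15
shift (current axes) [-0.4  2.5  6. ]
```

Now step down watching force.

```bash
python3 -m inch '[[-1,0,2,4,0],[-1,0,0,4,0],[-1,0,0,4,0]]' | grep -E 'contact|pos'; python3 -m inch '[[-1,0,0,4,0],[-1,0,0,4,0]]' | grep -E 'contact|pos'
```

```text
position: [0.623, 0.0333, 0.0336]
contact_force: [-0.2, 0.4, 2.9]
position: [0.6232, 0.0334, 0.0274]
contact_force: [-9.0, 1.2, 41.9]
```

```bash
python3 -m inch '[[-1,0,0,4,0],[-1,0,0,4,0]]' | grep -E 'contact|pos'
```

```text
position: [0.6232, 0.0334, 0.0277]
contact_force: [-7.8, 0.4, 26.5]
```

```bash
python3 -m inch '[[-1,0,0,0,0],[-1,0,0,-8,0],[-1,0,0,-15,0],[-1,0,0,-25,0],[-1,0,0,-30,0],[-1,0,0,-30,0],[-1,0,0,-20,0],[-1,0,0,-10,0],[-1,0,0,-5,0],[-1,0,0,0,0],[-1,0,0,0,0],[-1,0,0,0,0]]' | grep -E 'contact|pos'; python3 -c "
from h import *
p,st=snap('wrist','w67')
p,st=snap('top','t67')
f=p['frame'][:,:,::-1];cv2.imwrite('pics/t67c.png',cv2.resize(f[100:260,160:440],None,fx=2.8,fy=2.8))
p,st=snap('side','s67'); f=p['frame'][:,:,::-1];cv2.imwrite('pics/s67c.png',cv2.resize(f[100:320,150:370],None,fx=2.7,fy=2.7))"
```

```text
position: [0.6206, 0.0353, 0.1746]
contact_force: [0.7, 0.2, -0.6]
```

View pics/t67c.png

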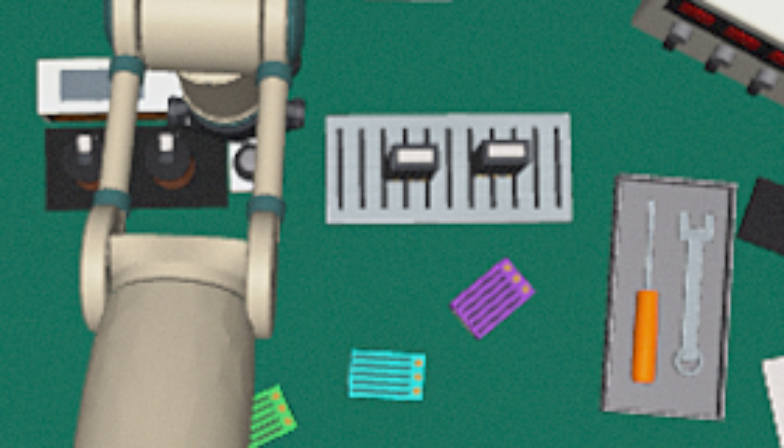

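View pics/s67c.png

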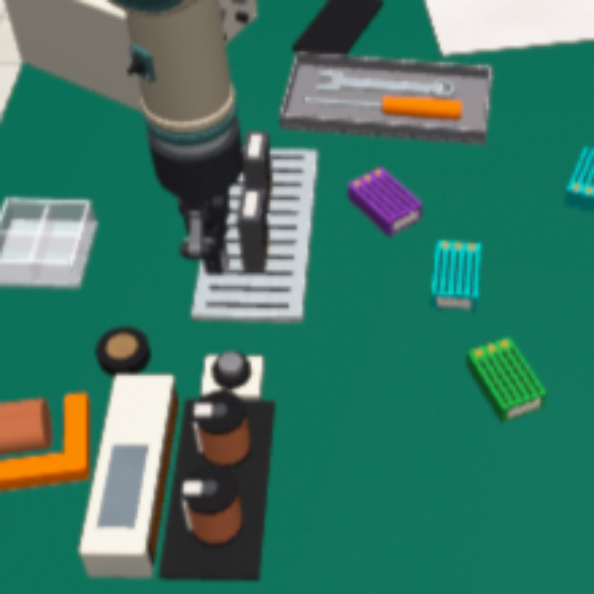

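View pics/w67.png

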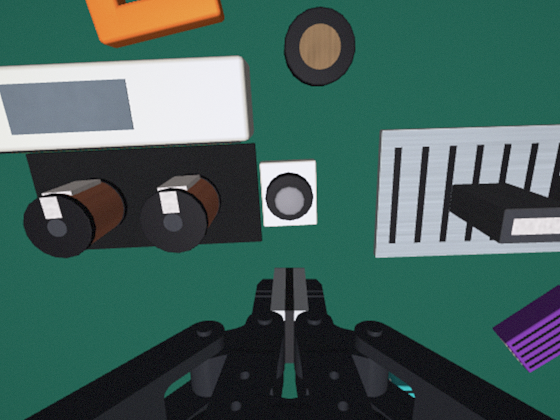

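```bash
python3 -c "
from rig import manip
print(manip.get_state()['clock']); print(manip.sign_off())"
```

```text
89.8833
the job is handed in; nothing more can be done
None
```

The station is set up and I handed the job in at about 90 s. The interface gave no verdict, so I only have my own checks to go on.

- **Tools:** the screwdriver and the wrench are both lying inside the grey tray.
- **Modules:** the two dark modules I found stand on a short edge on the vent deck, at about y -48 and +47 mm. I saw no third dark module in any view, and left the coloured look-alikes alone. One module had been knocked a few centimetres aside during the run. I dropped that module on the bench twice while getting it to stand. The second one also slid out of the fingers, but it landed standing.
- **Coils:** both stand on the pad about 48 mm in front of the window, at about y ±43 mm, with their labels towards it. I judged the angle by eye, to a few degrees.
- **Button:** it was pressed about 6 mm, down to its stop, and my last wrist picture shows it up again.

**Checks:**
- The last pictures from all three cameras agreed on all of this, with the arm clear of everything. None of my checks failed.
- The bystanders in view looked unmoved, but I did not measure how far they were from their start positions.
- At the bottom of the button press the force reading peaked at about 42 N. That was through the fingertips and well under the 120 N wrist limit. It is slightly over the 40 N figure, which the rules give for the arm and the gripper body.

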